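Turn the gobstopper jar over and show it upright

TASK

Take the closed red-lidded jar of gobstoppers out of the sloping rack, stand it upside down on its lid on the black rubber mat and let go of it for a good second, so that the sweets drop to the lid end. Then turn the jar the right way up and leave it standing on its base near the middle of the red-topped display step. Set the jar down gently on mat and step, never dropping it or letting it topple, and leave the green-lidded jar, the tub of caramels and the blue tin where they are.

Things in the scene. Friction and masses are not known exactly. Their poses are not given: they have to be found in the camera images.
- jar: clear closed jar, red lid, white bands near its base, about 0.3 kg, three 28 mm balls loose inside. Body 56 mm square, flat sides, 108 mm long, then a fixed round lid 50 mm across, 16 mm thick; 124 mm in all. Origin: centre of the base's outer face; z axis runs from base to lid, x and y square to the flat sides. Starts lying in the rack, lid end downhill at the lip. Does not roll.
- jar_lid (a point): centre of the top face of the jar's red lid, 124 mm from the base along the jar's axis
- jar_green: the same kind of jar with a green lid and yellow bands, lying in the rack's other lane, its axis 140 mm from the first; leave alone. Origin and axes as for the red-lidded jar
- rack: fixed blue display board, 160 mm long, 290 mm wide, sloping 20 degrees, lip 18 mm high along its low edge; nothing above it. Origin: on the table below the board's centre; x points level, uphill (about away from the robot), y along the width, z up. Surface 51 mm above the table at the centre, 78 mm at the uphill edge. The jars lie along the slope, about 70 mm either side of the middle.
- mat: fixed black rubber mat, 220 mm (its x) by 160 mm (its y), 6 mm thick; origin at the centre of its underside, on the table
- step: fixed wooden display step with red top, 130 x 130 mm, 30 mm high; origin at the centre of its underside, on the table
- tub: open clear plastic tub filled with caramels, 140 x 110 mm, 60 mm high, origin at the centre of its underside; leave alone
- tin: blue tin, 72 mm across, 80 mm high, origin at the centre of its underside; leave alone
Not all that is in view belongs to the job. Several things look just like the step: the one meant starts farthest to the robot's right.

How it is judged:
By the outcome, as a careful person would: the job done as asked, in the order asked, and still so for the second after the job is handed in, with the robot touching nothing.
It also fails if it takes over 72 s, if anything falls off the work surface, if the arm or the gripper's body presses on something with over 40 N, if the wrist force passes 120 N, or if a joint passes its speed limit or range.

ROBOT

A 6-joint arm with a two-finger parallel gripper is mounted at the origin on the work surface. World frame = base frame: x ahead of the robot, y to its left, z up, the work surface at z = 0. Lengths are in m, angles in rad, forces in N, time in s.
With the tool pointing down it reaches from about 0.35 to 0.85 m from the base axis. Payload 8.1 kg.
Tool frame: the origin (TCP) lies midway between the tips of the shut fingers; the grasp point (between the pads) lies 19 mm behind it; z points along the fingers, y is the line along which they close (so a half turn about z gives the same grasp; the last joint's range is limited). The gripper opens to 93 mm and grips with 3 to 60 N. Pads are 15 mm wide; open, the fingers measure 128 mm over their backs; the gripper's body (75 mm by 188 mm) begins 65 mm behind the grasp point.
Start: joints at [-1.32, 0.13, 1.488, -0, 1.523, -0.085], TCP at [0.198, -0.566, 0.219] pointing down, gripper open.
Joint ranges: [-2.96, 2.96], [-0.89, 2.26], [0.02, 2.5], [-1.34, 4.48], [0, 2.73], [-2.66, 2.66]. Speed limits (rad/s): [2.39, 2.39, 2.79, 3.14, 3.14, 3.14].

INTERFACE

Orientations are given as [roll, pitch, yaw] about the fixed x, y, z axes, in that order (R = Rz(yaw) Ry(pitch) Rx(roll)).
In Python, from workcell import env, grab_frame, camera_params, sign_off, models gives the robot as it stands. The module is installed in compiled form; this text tells all that it offers.
- The arm moves only by the tool jog_arm, never from a script. Its argument "rows" is a list of rows, each a list of 3 entries, a list of its own where there are three numbers: the turn, a rotation vector about the tool's x, y, z in units of 6 degrees (1.0 is 6 degrees), then the shift along the tool's x, y, z in units of 25 mm (1.0 is 25 mm), then the opening, from -1 (shut) to 1 (fully open). In form: [[[ax, ay, az], [x, y, z], grip], ...]. A call has 1 to 12 rows; each row shifts and turns the commanded pose from where the row before left it, along the tool's axes as they then stand; what a row does not reach is not made up. A row lasts 1/10 s, in which the tool goes at most 50 mm and 8.59 degrees, less where a joint would pass 70% of its speed; a pose out of reach is approached as far as the arm can. A call is refused whole if a number of a shift passes 1 or a number of a turn 1, either way. A call with a gripper value outside its range is refused whole. The fingers move at their own pace and stop on an object; the grip force is fixed at half the most. Time passes only in rows, so rows that do not move let the fingers close. It gives the time, the measured TCP pose, the force, the opening and the grip force at its end, in the units of the state.
- env.read_state(): the state, without advancing time (a new reading comes with each control period).
- grab_frame(name): name is "scene" or "side" or "wrist"; returns the picture (420x560x3 uint8, blue, green, red); there is no depth.
- camera_params(name): a dict with "fx", "fy", "cx", "cy" (pixels), "R" (3x3) and "t" (3): a world point X has camera coordinates R X + t; the wrist camera has in their place "mount" (4x4, takes a point from camera to tool coordinates, whose origin is the TCP and whose axes are the flange's). Camera axes: x right, y down, z forward; pixel columns grow to the right and rows downward; lengths in m; the calibration is good to about 2 mm. A picture is of the moment at which its call begins: read the wrist's pose just before it. camera_params takes no time and is no camera call.
- sign_off(): hands the job in; it is judged then, once.
Trained networks look in the newest picture that a camera, given by its name, has taken for a name from the list of things; names that differ only in an ending like _2 or _b are one class to them, and where a whole thing is asked for, a point or a joint stands for the part that bears it (a point fixed in the world has none). Each returns a list of dicts, best first, with "p" (0 to 1); they miss things now and then, are a little off and sometimes report something else, mostly with a low value. They report only what shows in the picture. A call takes as long as a camera call. They do not tell look-alikes from the thing itself.
- models.look_for(query, camera): "position" ([x, y, z] in m, in world coordinates, good to about 4 mm: the middle of the surface that is visible of it).
The state is a dict: "t": time; "q": joint angles; "qvel": joint speeds; "joint_torque": joint torques, N m; "eef_pos": TCP position; "ee_rot": TCP orientation; "contact_force": force on the tool from outside, world axes, zero at the start; "wrist_torque": the same for the moment, N m; "opening": opening from 0.0 (shut) to 1.0 (fully open); "grip_force": force on a finger pad.
Only numpy, scipy, OpenCV 4.12 (cv2) and the standard library are available. Lean on these libraries where they do the work, as an engineer would, in place of code of your own. Each camera call takes 0.05 s, during which the arm holds its last target. There are 200 camera calls.

## Working session

There is one attempt and no reset: what is moved stays moved. The work goes in short steps, Python scripts to look and compute and a tool call to move; the robot and the scene stay as the last step left them, time stands still between calls to the robot, and variables do not carry over. Pictures are saved under pics/ and viewed, at most 10 in all, crops included, and the job is handed in when it is done.

Besides the shell and the picture viewer there is one more tool, called after "Call:" as name([rows], argument=value, ...), one row to a line, values as JSON. jog_arm: Moves the arm, as the interface text tells. Its arguments: {"type":"object","properties":{"rows":{"type":"array"}},"required":["rows"]}

```bash
mkdir -p pics
python3 - <<'E'
from workcell import *
import cv2,numpy as np
for c in ("scene","side"):
    cv2.imwrite(f"pics/{c}0.png",grab_frame(c))
    p=camera_params(c); print(c,{k:np.round(v,4).tolist() for k,v in p.items()})
    for q in ("jar","jar_lid","rack","mat","step","tub","tin"):
        print(q,[(np.round(d["position"],3).tolist(),round(d["p"],2)) for d in models.look_for(q,c)[:5]])
print(env.read_state()); print(camera_params("wrist"))
E
```

```text
scene {'fx': 400.0618, 'fy': 400.0618, 'cx': 281.9554, 'cy': 208.017, 'R': [[0.6735, 0.7392, -0.0015], [0.5092, -0.4655, -0.7239], [-0.5358, 0.4867, -0.6899]], 't': [-0.3629, -0.1946, 1.4855]}
jar [([0.534, 0.21, 0.09], 0.78)]
jar_lid []
rack [([0.583, 0.246, 0.06], 0.65), ([0.46, -0.238, 0.043], 0.15)]
mat [([0.545, -0.021, 0.003], 0.94)]
step [([0.821, -0.111, 0.031], 0.87), ([0.49, -0.434, 0.029], 0.82), ([0.245, -0.342, 0.032], 0.58)]
tub [([0.462, -0.238, 0.045], 0.65)]
tin [([0.653, -0.267, 0.073], 0.65)]
side {'fx': 448.0006, 'fy': 448.0006, 'cx': 277.8684, 'cy': 211.9494, 'R': [[-0.9616, -0.2741, -0.0145], [-0.1261, 0.4883, -0.8635], [0.2437, -0.8285, -0.5041]], 't': [0.4866, 0.1365, 1.007]}
jar [([0.516, 0.246, 0.086], 0.78)]
jar_lid [([0.516, 0.255, 0.087], 0.73), ([0.47, -0.413, 0.028], 0.45)]
rack [([0.539, 0.403, 0.057], 0.85)]
mat [([0.527, -0.004, 0.01], 0.71)]
step [([0.47, -0.414, 0.029], 0.89), ([0.229, -0.3, 0.026], 0.88), ([0.802, -0.074, 0.031], 0.57)]
tub [([0.447, -0.179, 0.046], 0.79)]
tin [([0.63, -0.226, 0.054], 0.62)]
{'t': 0.8, 'q': array([-1.32041462e+00,
[... 413 characters left out ...]
 'ee_rot': array([ 3.14150246e+00, -2.12226132e-05,  3.35791002e-01]), 'contact_force': array([0.56058426, 0.24045585, 0.47112372]), 'wrist_torque': array([-0.03750578, -0.00595094, -0.02345902]), 'grip_force': 0.0, 'opening': 0.9995661186285437}
{'fx': 315.4451415668571, 'fy': 315.4451415668571, 'cx': 279.99961360465113, 'cy': 206.59323171752237, 'mount': array([[-4.94683927e-04, -9.61750624e-01, -2.73926070e-01,
         7.57802283e-02],
       [ 9.99999715e-01, -6.31896459e-04,  4.12677144e-04,
        -6.19817694e-04],
       [-5.69985415e-04, -2.73925788e-01,  9.61750663e-01,
        -1.65855134e-01],
       [ 0.00000000e+00,  0.00000000e+00,  0.00000000e+00,
         1.00000000e+00]])}
```

View pics/scene0.png

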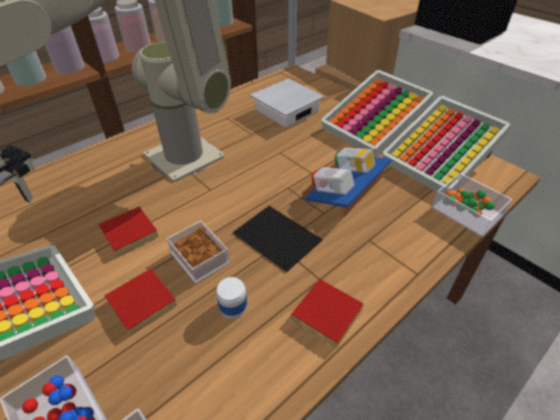

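View pics/side0.png

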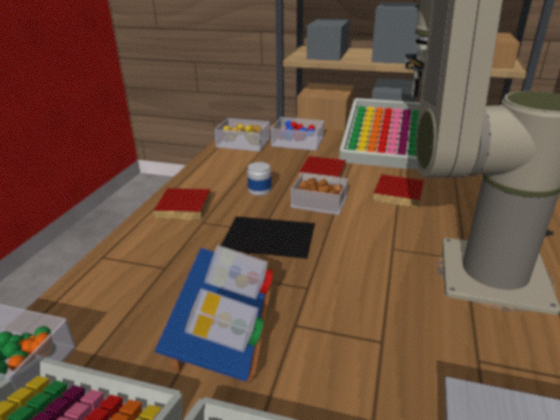

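```bash
cat > h.py <<'E'
import numpy as np,cv2
from workcell import *
from scipy.spatial.transform import Rotation as Ro
def tool():
    s=env.read_state(); return Ro.from_euler('xyz',s['ee_rot']).as_matrix(),s['eef_pos']
def cam(c):
    p=camera_params(c)
    if c=="wrist":
        R,t=tool(); M=p["mount"]; Rc=(R@M[:3,:3]).T; C=R@M[:3,3]+t; return p,Rc,-Rc@C
    return p,np.array(p["R"]),np.array(p["t"])
def ray(c,uv):
    p,R,t=c; d=R.T@np.array([(uv[0]-p["cx"])/p["fx"],(uv[1]-p["cy"])/p["fy"],1]); return -R.T@t,d
def plane(c,uv,z):
    o,d=ray(c,uv); return o+d*(z-o[2])/d[2]
def proj(c,X):
    p,R,t=c; x=R@np.asarray(X)+t; return np.array([p["fx"]*x[0]/x[2]+p["cx"],p["fy"]*x[1]/x[2]+p["cy"]])
def tri(rs):
    A=np.zeros((3,3));b=np.zeros(3)
    for o,d in rs:
        d=d/np.linalg.norm(d);P=np.eye(3)-np.outer(d,d);A+=P;b+=P@o
    X=np.linalg.solve(A,b); return X,[np.linalg.norm((np.eye(3)-np.outer(d,d)/(d@d))@(X-o)) for o,d in rs]
def red(im): h=cv2.cvtColor(im,cv2.COLOR_BGR2HSV); return (((h[...,0]<8)|(h[...,0]>172))&(h[...,1]>150)&(h[...,2]>80)).astype(np.uint8)
def black(im): return (im.max(2)<45).astype(np.uint8)
def blobs(m,amin=100):
    cs,_=cv2.findContours(m,cv2.RETR_EXTERNAL,cv2.CHAIN_APPROX_NONE); return sorted([c for c in cs if cv2.contourArea(c)>amin],key=cv2.contourArea)[::-1]
def quad(c):
    h=cv2.convexHull(c)
    for e in np.linspace(1,30,60):
        a=cv2.approxPolyDP(h,e,True)
        if len(a)==4: return a[:,0].astype(float)
    return None
E
python3 - <<'E'
from h import *
np.set_printoptions(precision=4,suppress=True)
for c in ("scene","side"):
    im=grab_frame(c);C=cam(c)
    for n,m,z in (("mat",black(im),.006),("red",red(im),.03)):
        for b in blobs(m)[:8]:
            q=quad(b)
            if q is None: continue
            X=np.array([plane(C,p,z) for p in q]); s=np.linalg.norm(X-np.roll(X,1,0),axis=1)
            print(c,n,q.mean(0),X.mean(0),s, np.degrees(np.arctan2(*(X[1]-X[0])[[1,0]])))
im=grab_frame("wrist");cv2.imwrite("pics/w0.png",im)
E
```

```text
scene mat [457.75  16.5 ] [-0.1091  2.1212  0.006 ] [0.6615 0.9302 0.4236 0.476 ] -77.09381532867049
scene mat [277.25 237.5 ] [ 0.5373 -0.0195  0.006 ] [0.1443 0.2047 0.1518 0.2046] 7.389599802209326
scene mat [523.5  264.25] [1.0711 0.4152 0.006 ] [0.0352 0.1943 0.0393 0.1972] 1.6489676087066303
scene mat [ 14.75 160.5 ] [-0.3849 -0.4746  0.006 ] [0.1384 0.1092 0.1122 0.0992] 34.01722858241
scene red [327.5 309.5] [ 0.8149 -0.1011  0.03  ] [0.1261 0.1249 0.1261 0.125 ] 12.060737179605391
scene red [139. 298.] [ 0.4743 -0.4254  0.03  ] [0.1261 0.1304 0.1238 0.1249] -2.3993443991955727
scene red [126.75 227.75] [ 0.2289 -0.3354  0.03  ] [0.1239 0.1216 0.1232 0.1259] -5.94704125080334
scene red [362.75 103.  ] [0.2255 0.7634 0.03  ] [0.0277 0.4092 0.0451 0.434 ] -75.54657213657828
scene red [435.75 138.25] [0.5837 0.7609 0.03  ] [0.0195 0.4347 0.0171 0.4456] -81.87848083828538
scene red [ 57.5 413. ] [ 0.6138 -0.6793  0.03  ] [0.0384 0.0357 0.016  0.019 ] -84.12424300671563
scene red [ 29.5 405. ] [ 0.5596 -0.716   0.03  ] [0.0188 0.0203 0.0186 0.0202] -12.914414696959303
scene red [ 
[... 566 characters left out ...]
604229394813
side red [ 60.75 104.  ] [ 3.3549 -2.7067  0.03  ] [1.7895 6.3169 0.5918 7.7605] 125.04017368372428
side red [182.75 199.25] [ 0.8115 -0.0927  0.03  ] [0.1271 0.114  0.1265 0.1163] -79.95410706114815
side red [399. 186.] [ 0.2286 -0.3258  0.03  ] [0.1255 0.1129 0.1217 0.1191] -95.38990286664333
side red [323.   165.75] [ 0.4717 -0.4123  0.03  ] [0.1235 0.1214 0.1096 0.1236] 173.94415120011942
side red [105.75 407.5 ] [0.6238 0.5495 0.03  ] [0.0205 0.0337 0.0398 0.0476] 94.66702464305158
side red [384.   129.75] [ 0.308  -0.8244  0.03  ] [0.0243 0.4972 0.0205 0.4837] 91.89654285560881
side red [266.5  282.75] [0.4734 0.1994 0.03  ] [0.0756 0.0317 0.0506 0.0105] 114.51070132675169
```

View pics/w0.png

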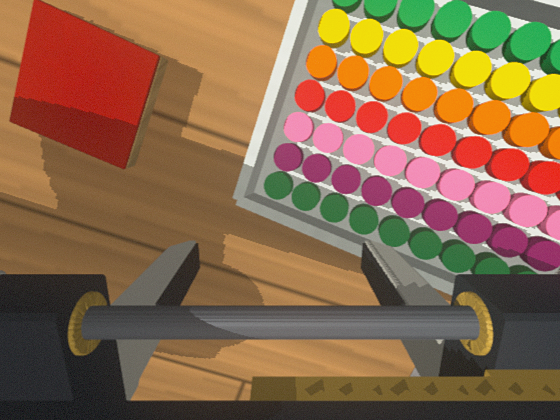

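Call:
jog_arm([
  [[0, 0, 1], [0, 0, -1], 1],
  [[0, 0, 1], [0, 0, -1], 1],
  [[0, 0, 1], [0, 0, -1], 1],
  [[0, 0, 0.2], [0, 0, -1], 1],
  [[0, 0, 0], [1, 0, -1], 1],
  [[0, 0, 0], [1, -1, -1], 1],
  [[0, 0, 0], [1, -1, 0], 1],
  [[0, 0, 0], [1, -1, 0], 1],
  [[0, 0, 0], [1, -1, 0], 1],
  [[0, 0, 0], [1, -1, 0], 1],
  [[0, 0, 0], [1, -1, 0], 1],
  [[0, 0, 0], [1, -1, 0], 1],
])

```text
t: 2.15
eef_pos: [0.3984, -0.3902, 0.3687]
ee_rot: [3.141, -0.0, 0.001]
contact_force: [0.2, -0.3, 0.1]
opening: 0.997
grip_force: 0.0
```

```bash
cat > st.py <<'E'
from h import *
import json
s=env.read_state(); open("log.txt","a").write(json.dumps({k:np.array(s[k]).tolist() for k in("q","eef_pos","ee_rot")})+"\n")
np.set_printoptions(precision=4,suppress=True)
print(s["t"],s["q"],s["eef_pos"],s["ee_rot"],"F",s["contact_force"],s["opening"],s["grip_force"])
E
echo '{"q":[-1.32041462,0.13035062,1.48818517,2.88724344e-05,1.5229688,-0.0854106732],"eef_pos":[0.19774295,-0.5665088,0.21867289],"ee_rot":[3.14150246,-2.12226132e-05,0.335791002]}' > log.txt
python3 st.py
```

```text
2.15 [-0.8669  0.0042  1.3495  0.      1.7876  0.7033] [ 0.3984 -0.3902  0.3687] [ 3.1414 -0.0001  0.0006] F [ 0.2007 -0.2779  0.0842] 0.9971727529651632 0.0
```

Call:
jog_arm([
  [[0, 0, 0], [0, -1, 0], 1],
  [[0, 0, 0], [0, -1, 0], 1],
  [[0, 0, 0], [0, -1, 0], 1],
  [[0, 0, 0], [0, -1, 0], 1],
  [[0, 0, 0], [0, -1, 0], 1],
  [[0, 0, 0], [0, -1, 0], 1],
  [[0, 0, 0], [0, -1, 0], 1],
  [[0, 0, 0], [0, -1, 0], 1],
  [[0, 0, 0], [0, -1, 0], 1],
  [[0, 0, 0], [0, -1, 0], 1],
  [[0, 0, 0], [0, -1, 0], 1],
  [[0, 0, 0], [0, -1, 0], 1],
])

```text
t: 3.35
eef_pos: [0.3973, -0.0904, 0.3688]
ee_rot: [3.141, -0.001, 0.001]
contact_force: [0.3, -0.6, 0.0]
opening: 1.003
grip_force: 0.0
```

Call:
jog_arm([
  [[0, 0, 0], [0, -1, 0], 1],
  [[0, 0, 0], [0, -1, 0], 1],
  [[0, 0, 0], [0, -1, 0], 1],
  [[0, 0, 0], [0, -1, 0], 1],
  [[0, 0, 0], [0, -1, 0], 1],
  [[0, 0, 0], [0, -1, 0], 1],
  [[0, 0, 0], [0, -1, 0], 1],
  [[0, 0, 0], [0, -1, 0], 1],
  [[0, 0, 0], [0, -1, 0], 1],
  [[0, 0, 0], [0, -1, 0], 1],
  [[0, 0, 0], [0, -1, 0], 1],
  [[0, 0, 0], [0, 0, 0], 1],
])

```text
t: 4.55
eef_pos: [0.3968, 0.1858, 0.3685]
ee_rot: [-3.141, 0.0, 0.004]
contact_force: [-0.5, -1.5, -1.2]
opening: 1.001
grip_force: 0.0
```

```bash
python3 st.py
python3 - <<'E'
from h import *
cv2.imwrite("pics/w1.png",grab_frame("wrist"))
for q in ("jar","jar_lid","rack"): print(q,[(np.round(d["position"],3).tolist(),round(d["p"],2)) for d in models.look_for(q,"wrist")[:4]])
import json
from scipy.optimize import least_squares
L=[json.loads(l) for l in open("log.txt")]
def f(p):
    h,a,L2,L3,e,d6=p;o=[]
    for l in L:
        q=l["q"];A=q[1];B=q[1]+q[2]
        # q4=0 tool down
        r=a+L2*np.sin(A)+L3*np.sin(B)+e*np.cos(B); z=h+L2*np.cos(A)+L3*np.cos(B)-e*np.sin(B)-d6
        o+=[r-np.hypot(*l["eef_pos"][:2]),z-l["eef_pos"][2]]
    return o+[1e-4*p[4]]
s=least_squares(f,[.4,0,.4,.4,0,.2]); print(s.x,s.cost)
E
```

```text
4.55 [ 0.3201 -0.3203  1.6406  0.0008  1.8215  1.8875] [0.3968 0.1858 0.3685] [-3.1409  0.0005  0.0036] F [-0.4591 -1.5192 -1.1787] 1.000919148212751 0.0
jar [([0.525, 0.23, 0.101], 0.85), ([0.503, 0.358, 0.096], 0.34)]
jar_lid [([0.519, 0.228, 0.098], 0.81)]
rack [([0.552, 0.298, 0.059], 0.78)]
[0.74989363 0.00255378 0.36755005 0.55327404 0.06168293 0.80763247] 1.4830141135661497e-09
```

View pics/w1.png

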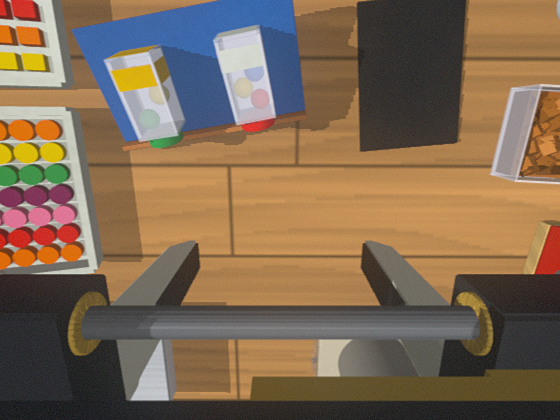

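Call:
jog_arm([
  [[0, 0, 0], [0.8, -0.8, 0.5], 1],
  [[0, 0, 0], [0.8, -0.8, 0.5], 1],
  [[0, 0, 0], [0.8, -0.8, 0.5], 1],
  [[0, 0, 0], [0.8, 0, 0.5], 1],
  [[0, 0, 0], [0, 0, 0], 1],
  [[0, 0, 0], [0, 0, 0], 1],
])

```text
t: 5.35
eef_pos: [0.4771, 0.2427, 0.3184]
ee_rot: [3.141, 0.001, -0.001]
contact_force: [-0.1, 0.9, -0.3]
opening: 0.999
grip_force: 0.0
```

```bash
python3 st.py
python3 - <<'E'
from h import *
im=grab_frame("wrist");cv2.imwrite("pics/w2.png",cv2.resize(im[0:300],(784,420)))
E
```

```text
5.35 [ 0.3748 -0.0634  1.5064 -0.0001  1.6999  1.9464] [0.4771 0.2427 0.3184] [ 3.141   0.0013 -0.0009] F [-0.1239  0.9376 -0.2951] 0.9990753272468569 0.0
```

View pics/w2.png

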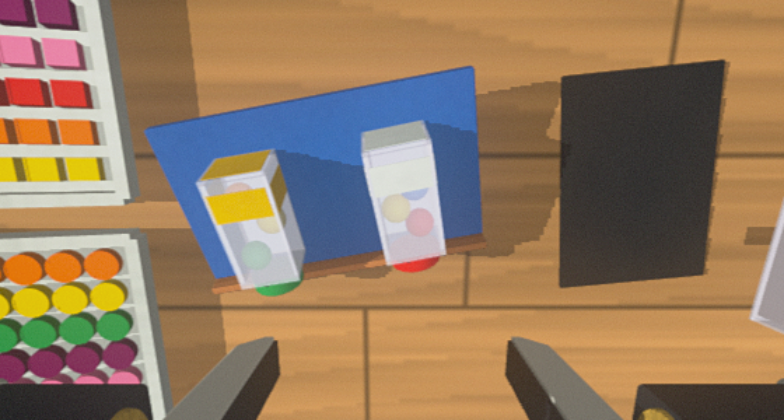

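```bash
python3 - <<'E'
from h import *
np.set_printoptions(precision=4,suppress=True)
W=cam("wrist")
im=cv2.imread("pics/w2.png")
g=lambda u,v:plane(W,(u/1.4,v/1.4),0)
TL,TR=[plane(W,np.array(p)/1.4,.078) for p in((148,129),(473,67))]
BL,BR=[plane(W,np.array(p)/1.4,.041) for p in((215,285),(485,237))]
d=TL-TR;print(TL,TR,np.linalg.norm(d),"yaw",np.degrees(np.arctan2(-d[0],d[1])))
d2=BL-BR;print(BL,BR,np.linalg.norm(d2),"yaw",np.degrees(np.arctan2(-d2[0],d2[1])))
# triangulated height check of TR/TL using scene blue? : use side/scene images
for c in("scene","side"):
    C=cam(c)
    for n,X in(("TL",TL),("TR",TR),("BL",BL),("BR",BR)): print(c,n,proj(C,X))
# lid blob in three views
r=[]
for c in("scene","side","wrist"):
    i=grab_frame(c);C=cam(c); u=proj(C,[.49,.225,.06]); 
    for b in blobs(red(i),8):
        m=cv2.moments(b); p=np.array([m["m10"],m["m01"]])/m["m00"]
        if np.linalg.norm(p-u)<45: print(c,p,m["m00"],cv2.boundingRect(b))
E
python3 - <<'E'
import cv2,numpy as np
a=cv2.imread("pics/scene0.png")[140:215,290:400];b=cv2.imread("pics/side0.png")[240:380,150:290]
c=cv2.imread("pics/w2.png")[110:290,340:460]
o=np.zeros((600,800,3),np.uint8)
a=cv2.resize(a,None,fx=4,fy=4,interpolation=2);o[:300,:440]=a
b=cv2.resize(b,None,fx=2.1,fy=2.1,interpolation=2);o[300:594,:294]=b[:294]
c=cv2.resize(c,None,fx=2.9,fy=2.9,interpolation=2);o[:522,445:793]=c
cv2.imwrite("pics/z.png",o)
E
```

```text
[0.5818 0.4551 0.078 ] [0.6305 0.1752 0.078 ] 0.284115285059522 yaw 9.867441613750252
[0.4311 0.4279 0.041 ] [0.4812 0.1492 0.041 ] 0.28312053069285975 yaw 10.181031988629165
scene TL [390.8856 158.3254]
scene TR [346.8107 204.1045]
scene BL [349.9179 151.1543]
scene BR [304.4169 192.7046]
side TL [156.3124 345.2865]
side TR [200.3889 246.4431]
side BL [250.0163 367.3605]
side BR [269.839  263.7216]
side [267.0946 281.1949] 144.5 (261, 269, 13, 25)
wrist [298.154  189.6059] 164.5 (282, 184, 33, 11)
```

View pics/z.png

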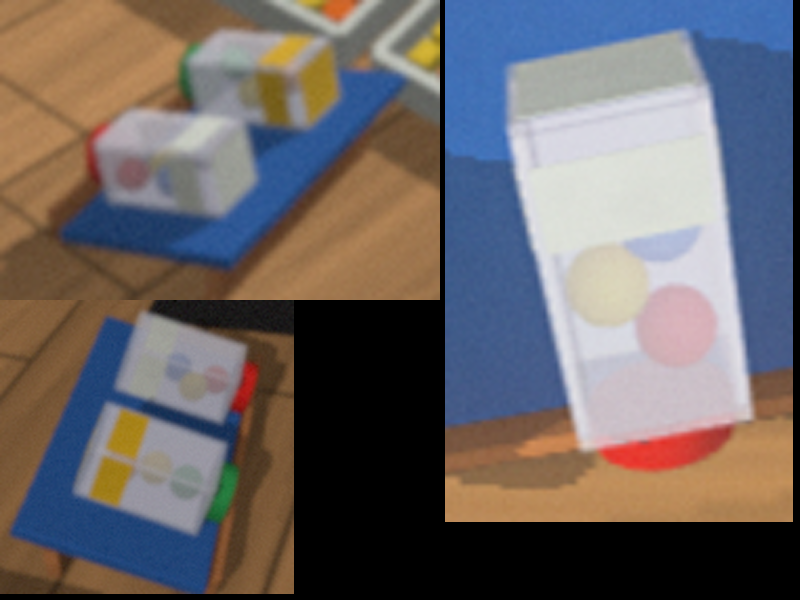

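```bash
cat > fit.py <<'E'
from h import *
from scipy.optimize import least_squares
np.set_printoptions(precision=4,suppress=True)
W=cam("wrist")
px={(1,0,1):(510,125),(-1,0,1):(712,85),(1,1,1):(580,450),(-1,1,1):(752,420),(1,0,-1):(507,68),(-1,0,-1):(690,30)}
to=lambda p:(np.array([(p[0]-445)/2.9+340,p[1]/2.9+110])/1.4)
# jar frame: z down-slope, y' = left(+y rack), n = board normal
def axes(yaw,s=20):
    s=np.radians(s);R=Ro.from_euler('z',yaw).as_matrix()
    return R@[-np.cos(s),0,-np.sin(s)],R@[0,1,0],R@[-np.sin(s),0,np.cos(s)]
def pts(p):
    z,y,n=axes(p[3],p[4]); return {k:p[:3]+k[0]*.028*y+k[1]*.108*z+k[2]*.028*n for k in px}
def f(p):
    P=pts(p); return np.concatenate([proj(W,P[k])-to(px[k]) for k in px])
s=least_squares(f,[.57,.23,.1,.17,20]); print(s.x,np.degrees(s.x[3]),s.fun)
s2=least_squares(lambda q:f(np.r_[q,20]),[.57,.23,.1,.17]); print(s2.x,np.degrees(s2.x[3]),abs(s2.fun).max())
for S in(s.x,np.r_[s2.x,20]):
    z,y,n=axes(S[3],S[4]); print("base",S[:3],"lid",S[:3]+.124*z,"under base",S[:3]-.028*n)
    for c in("scene","side"):
        C=cam(c);a=(290,140,4,0) if c=="scene" else (150,240,2.1,300)
        P=pts(S);print(c,{k:(np.round((proj(C,P[k])-a[:2])*a[2]+[0,a[3]]).tolist()) for k in P},"lid",(proj(C,S[:3]+.124*z)-a[:2])*a[2]+[0,a[3]])
E
python3 fit.py
```

```text
[ 0.5756  0.2416  0.0922  0.1832 19.824 ] 10.493851857907586 [ 0.0418 -0.0677 -0.0207  0.1078  0.1354  0.2894  0.0304  0.0231  0.4801
 -0.5236 -0.6584  0.1761]
[0.5755 0.2416 0.0925 0.1832] 10.49603860970291 0.654049472338329
base [0.5756 0.2416 0.0922] lid [0.4609 0.2203 0.0502] under base [0.5849 0.2433 0.0659]
scene {(1, 0, 1): [244.0, 117.0], (-1, 0, 1): [206.0, 154.0], (1, 1, 1): [129.0, 106.0], (-1, 1, 1): [91.0, 141.0], (1, 0, -1): [257.0, 179.0], (-1, 0, -1): [220.0, 217.0]} lid [102.4614 151.4976]
side {(1, 0, 1): [129.0, 344.0], (-1, 0, 1): [142.0, 309.0], (1, 1, 1): [240.0, 380.0], (-1, 1, 1): [247.0, 344.0], (1, 0, -1): [114.0, 388.0], (-1, 0, -1): [127.0, 352.0]} lid [250.2806 388.3072]
base [0.5755 0.2416 0.0925] lid [0.461  0.2204 0.0501] under base [0.585  0.2433 0.0662]
scene {(1, 0, 1): [244.0, 117.0], (-1, 0, 1): [206.0, 154.0], (1, 1, 1): [129.0, 106.0], (-1, 1, 1): [91.0, 141.0], (1, 0, -1): [257.0, 179.0], (-1, 0, -1): [220.0, 217.0]} lid [102.57   151.6326]
side {(1, 0, 1): [129.0, 343.0], (-1, 0, 1): [142.0, 309.0], (1, 1, 1): [240.0, 380.0], (-1, 1, 1): [247.0, 344.0], (1, 0, -1): [114.0, 387.0], (-1, 0, -1): [127.0, 352.0]} lid [250.1671 388.3715]
```

Run:
```python
from h import *
a=grab_frame("scene")[0:260,180:480]; b=grab_frame("side")[0:360,60:460]
o=np.zeros((560,800,3),np.uint8)
a=cv2.resize(a,None,fx=1.3,fy=1.3); b=cv2.resize(b,None,fx=1.0,fy=1.0)
o[:a.shape[0],:a.shape[1]]=a; o[:360,400:800]=b
cv2.imwrite("pics/arm.png",o)
```

```text
(no output)
```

View pics/arm.png

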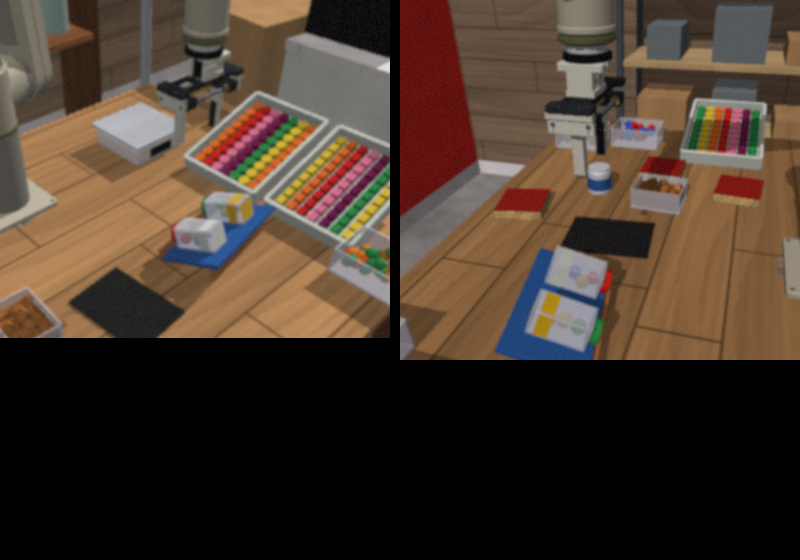

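Call:
jog_arm([
  [[0, 0, -1], [0, 0, 0], 1],
  [[0, 0, -0.75], [0, 0, 0], 1],
  [[0, 1, 0], [0, 0, 0], 1],
  [[0, 1, 0], [0, 0, 0], 1],
  [[0, 1, 0], [0, 0, 0], 1],
  [[0, 0.333, 0], [0, 0, 0], 1],
  [[0, 0, 0], [0, 0, 0], 1],
  [[0, 0, 0], [0, 0, 0], 1],
])

```text
t: 6.45
eef_pos: [0.477, 0.2438, 0.3194]
ee_rot: [-3.141, -0.349, 0.184]
contact_force: [0.5, -0.8, 0.3]
opening: 0.999
grip_force: 0.0
```

```bash
python3 st.py
cat > kin.py <<'E'
import json,numpy as np
from scipy.spatial.transform import Rotation as Ro
from scipy.optimize import least_squares
rot=lambda a,t:Ro.from_rotvec(np.array(a)*t).as_matrix()
X,Y,Z=np.eye(3)
def fk(q,p):
    h,a,L2,L3,e,d6=p
    R=rot(Z,q[0]); t=np.array([0,0,h])+R@[a,0,0]
    R=R@rot(Y,q[1]); t=t+R@[0,0,L2]
    R=R@rot(Y,q[2]); t=t+R@[e,0,L3]
    R=R@rot(Z,q[3])@rot(Y,q[4]); t=t+R@[0,0,d6]
    return t,R@rot(Z,q[5]+p6)
p6=-np.pi/2   # guess, tool y radial at q6=0 -> checked
def load(): return [json.loads(l) for l in open("log.txt")]
def res(p):
    return np.concatenate([fk(l["q"],p)[0]-l["eef_pos"] for l in load()]+[1e-4*(p-[.4,0,.4,.4,0,.25])])
def fit(): return least_squares(res,[.4,0,.4,.4,0,.25])
E
python3 - <<'E'
from kin import *
np.set_printoptions(precision=4,suppress=True)
s=fit();print(s.x,abs(s.fun[:-6]).max())
for l in load():
    t,R=fk(l["q"],s.x); print((R.T@Ro.from_euler('xyz',l["ee_rot"]).as_matrix()).round(3).tolist())
E
```

```text
6.45 [ 0.437  -0.4076  1.8369 -0.087   1.374   1.826 ] [0.477  0.2438 0.3194] [-3.1412 -0.3492  0.1841] F [ 0.4985 -0.8182  0.2558] 0.9988055144780706 0.0
[ 0.1896  0.0054  0.2867  0.5578 -0.0288  0.2571] 0.04876252312967008
[[-1.0, -0.0, -0.0], [0.0, -1.0, 0.0], [-0.0, 0.0, 1.0]]
[[-1.0, -0.0, -0.0], [0.0, -1.0, 0.0], [-0.0, 0.0, 1.0]]
[[-1.0, -0.0, 0.0], [0.0, -1.0, 0.0], [0.0, 0.0, 1.0]]
[[-1.0, -0.0, -0.0], [0.0, -1.0, 0.0], [-0.0, 0.0, 1.0]]
[[-1.0, -0.0, -0.0], [0.0, -1.0, 0.0], [-0.0, 0.0, 1.0]]
```

```bash
sed -i 's/p6=-np.pi/p6=np.pi/' kin.py
python3 - <<'E'
from kin import *
np.set_printoptions(precision=4,suppress=True)
b=min((least_squares(res,np.random.default_rng(i).uniform([.1,-.1,.2,.2,-.1,.1],[.8,.3,.6,.7,.1,.4])) for i in range(20)),key=lambda s:s.cost)
print(b.x,b.fun[:-6].reshape(-1,3))
for l in load(): print(np.degrees(np.arctan2(l["eef_pos"][1],l["eef_pos"][0]))-np.degrees(l["q"][0]))
E
```

```text
[ 0.1896  0.0054  0.2867  0.5578 -0.0288  0.2571] [[-0.0488 -0.016   0.0002]
 [-0.0456 -0.0254 -0.0013]
 [ 0.0287 -0.0445  0.0023]
 [ 0.0221 -0.0463 -0.0002]
 [ 0.0081 -0.0414 -0.001 ]]
4.8960012092547345
5.267988073977456
6.751768844622795
5.486381709466883
2.03465453289823
```

```bash
sed -i 's/h,a,L2,L3,e,d6=p/h,a,L2,L3,e,d6,w=p/; s/R@\[a,0,0\]/R@[a,w,0]/; s/\.4,0,\.4,\.4,0,\.25\]/.4,0,.4,.4,0,.25,.05]/g; s/1e-4/1e-5/' kin.py
python3 - <<'E'
from kin import *
np.set_printoptions(precision=4,suppress=True)
b=min((least_squares(res,np.random.default_rng(i).uniform([.1,-.1,.2,.2,-.1,.1,0],[.8,.3,.6,.7,.1,.4,.1])) for i in range(20)),key=lambda s:s.cost)
print(b.x,b.fun[:-7].reshape(-1,3))
E
```

```text
[ 0.3181 -0.      0.3691  0.5534  0.0616  0.3775  0.0512] [[ 0.  0.  0.]
 [-0.  0. -0.]
 [ 0. -0.  0.]
 [ 0. -0. -0.]
 [ 0.  0. -0.]]
```

```bash
cat > ik.py <<'E'
from kin import *
P=np.array([.3181,0,.3691,.5534,.0616,.3775,.0512])
lo=np.array([-2.96,-.89,.02,-1.34,0,-2.66]);hi=np.array([2.96,2.26,2.5,4.48,2.73,2.66])
rng=np.random.default_rng(0)
def ik(pos,R,n=25,tol=2e-3):
    out=[]
    for i in range(n):
        q0=rng.uniform(lo,hi); q0[0]=np.clip(np.arctan2(pos[1],pos[0])+rng.normal()*.6,-2.9,2.9)
        def f(q):
            t,r=fk(q,P); return np.r_[(t-pos)*3,Ro.from_matrix(r.T@R).as_rotvec()]
        s=least_squares(f,q0,bounds=(lo-1e-9,hi+1e-9),max_nfev=60)
        if np.linalg.norm(s.fun)<tol and not any(np.abs(s.x-o).max()<.05 for o in out): out.append(s.x)
    return out
def wristc(q):
    t,R=fk(q,P); return t-R@[0,0,P[5]]
def toolR(psi,el,xup):
    d=np.array([np.cos(psi)*np.cos(el),np.sin(psi)*np.cos(el),np.sin(el)])
    y=np.cross(Z,d);y/=np.linalg.norm(y); x=np.cross(y,d)  # x with z-comp<0? 
    if (x[2]>0)!=(xup>0): y,x=-y,-x
    return np.column_stack([x,y,d])
E
python3 - <<'E'
from ik import *
np.set_printoptions(precision=2,suppress=True,linewidth=150)
for name,g in(("mat",(.536,-.017,.08)),("step",(.473,-.42,.08))):
  for psi in range(-180,180,30):
    for xu in(1,-1):
      R=toolR(np.radians(psi),0,xu); s=ik(np.array(g)+.019*R[:,2],R,12)
      for q in s: print(name,psi,xu,q,wristc(q))
E
```

```text
mat -150 1 [ 0.13  1.51  0.44 -0.85  2.6  -2.34] [0.85 0.16 0.08]
mat -150 -1 [ 0.13  1.51  0.44 -0.85  2.6   0.8 ] [0.85 0.16 0.08]
mat -120 1 [ 0.32  1.23  0.94 -1.01  2.24 -2.34] [0.72 0.29 0.08]
mat -120 -1 [ 0.32  1.23  0.94 -1.01  2.24  0.8 ] [0.72 0.29 0.08]
mat -90 1 [ 0.49  0.96  1.43 -1.2   1.89 -2.26] [0.54 0.34 0.08]
mat -90 -1 [ 0.49  0.96  1.43 -1.2   1.89  0.89] [0.54 0.34 0.08]
mat -30 1 [ 0.44  0.56  2.33  4.12  1.43 -1.78] [0.23 0.16 0.08]
mat -30 -1 [0.44 0.56 2.33 4.12 1.43 1.36] [0.23 0.16 0.08]
mat 30 1 [-0.89  0.57  2.29  1.72  1.53 -1.29] [ 0.23 -0.2   0.08]
mat 30 -1 [-0.89  0.57  2.29  1.72  1.53  1.85] [ 0.23 -0.2   0.08]
mat 60 1 [-0.85  0.75  1.85  1.29  1.73 -1.06] [ 0.36 -0.33  0.08]
mat 60 -1 [-0.85  0.75  1.85  1.29  1.73  2.08] [ 0.36 -0.33  0.08]
mat 90 1 [-0.69  1.    1.37  1.04  2.03 -0.92] [ 0.54 -0.38  0.08]
mat 90 -1 [-0.69  1.    1.37  1.04  2.03  2.22] [ 0.54 -0.38  0.08]
mat 120 1 [-0.49  1.26  0.88  0.85  2.37 -0.88] [ 0.72 -0.33  0.08]
mat 120 -1 [-0.49  1.26  0.88  0.85  2.37  2.26] [ 0.72 -0.33  0.08]
mat 150 1 [-0.29  1.54  0.38  0.61  
[... 228 characters left out ...]
 -0.24  0.08]
step -60 1 [-0.52  0.58  2.26  3.69  1.31 -1.73] [ 0.29 -0.11  0.08]
step -60 -1 [-0.52  0.58  2.26  3.69  1.31  1.41] [ 0.29 -0.11  0.08]
step -30 1 [-1.15  0.57  2.31  2.49  1.35 -1.41] [ 0.16 -0.24  0.08]
step -30 -1 [-1.15  0.57  2.31  2.49  1.35  1.73] [ 0.16 -0.24  0.08]
step 0 1 [-1.42  0.7   1.98  1.7   1.5  -1.11] [ 0.11 -0.42  0.08]
step 0 -1 [-1.42  0.7   1.98  1.7   1.5   2.04] [ 0.11 -0.42  0.08]
step 30 1 [-1.39  0.94  1.48  1.31  1.79 -0.88] [ 0.16 -0.6   0.08]
step 30 -1 [-1.39  0.94  1.48  1.31  1.79  2.27] [ 0.16 -0.6   0.08]
step 60 1 [-1.25  1.26  0.87  1.12  2.17 -0.71] [ 0.29 -0.73  0.08]
step 60 -1 [-1.25  1.26  0.87  1.12  2.17  2.43] [ 0.29 -0.73  0.08]
```

```bash
cat > clr.py <<'E'
from ik import *
from h import cam,plane
def box(cx,cy,yaw,hx,hy,h): return (cx,cy,yaw,hx,hy,h)
obs={"tub":box(.455,-.22,.0,.075,.06,.06),"tin":box(.642,-.25,0,.036,.036,.08),"decoy":box(.229,-.331,-.08,.065,.065,.03),"decoy2":box(.813,-.097,.2,.065,.065,.03),
"rack":box(.536,.30,.18,.08,.15,.1),"base":box(0,0,0,.11,.11,.1),"stepx":box(.473,-.42,-.04,.065,.065,.03),"tray":box(.27,-.70,0,.13,.13,.05)}
def clear(q,skip=()):
    """min clearance: sampled spheres of arm vs boxes & table"""
    t,R=fk(q,P); g=t-R[:,2]*.019; sp=[]
    for b in np.arange(.085,.2,.02):
        for y in np.linspace(-.072,.072,7):
            for x in(-.016,.016): sp.append((g+R@[x,y,-b],.0215))
    for b in np.arange(.2,.36,.03): sp.append((g-R[:,2]*b,.045))
    w=wristc(q); Rf=rot(Z,q[0])@rot(Y,q[1]+q[2]); 
    for l in np.arange(0,.5,.04): sp.append((w-Rf[:,2]*l-0*Rf[:,0],.06))
    for y in(-.055,.055): sp.append((g+R@[0,y,0],.0085)); sp.append((g+R@[0,y,.012],.007))
    best=(9,"")
    for c,r in sp:
        best=min(best,(c[2]-r,"table"))
        for n,(cx,cy,yw,hx,hy,h) in obs.items():
            if n in skip: continue
            d=c[:2]-[cx,cy]; d=np.array([d[0]*np.cos(yw)+d[1]*np.sin(yw),-d[0]*np.sin(yw)+d[1]*np.cos(yw)])
            e=np.array([abs(d[0])-hx,abs(d[1])-hy,c[2]-h]); dist=np.linalg.norm(np.maximum(e,0)) if (e>0).any() else e.max()
            best=min(best,(dist-r,n))
    return best
E
python3 - <<'E'
from clr import *
np.set_printoptions(precision=2,suppress=True,linewidth=150)
C=cam("scene")
print("tray",[plane(C,p,.04)[:2] for p in((62,250),(92,300),(0,352))],"tub",[plane(C,p,.06)[:2] for p in((168,248),(198,223),(228,248),(198,277))],"tin",plane(C,(231,285),.08))
print("box2",[plane(C,p,.04)[:2] for p in((0,398),(65,357))])
for name,g,pr in(("mat",(.54,.0,.075),range(-60,121,15)),("mat2",(.54,.03,.075),range(-60,60,15)),("step",(.473,-.42,.085),range(-75,76,15))):
  for psi in pr:
    for xu in(1,-1):
      R=toolR(np.radians(psi),0,xu)
      for q in ik(np.array(g)+.019*R[:,2],R,10): print(name,psi,xu,q,wristc(q)[:2],clear(q))
E
```

```text
tray [array([ 0.2 , -0.51]), array([ 0.41, -0.52]), array([ 0.4 , -0.72])] tub [array([ 0.41, -0.3 ]), array([ 0.38, -0.18]), array([ 0.52, -0.18]), array([ 0.54, -0.29])] tin [ 0.63 -0.25  0.08]
box2 [array([ 0.51, -0.75]), array([ 0.51, -0.62])]
mat -30 1 [ 0.49  0.59  2.3   4.17  1.43 -1.79] [0.23 0.18] (np.float64(-0.0004179346534134258), 'rack')
mat -30 -1 [0.49 0.59 2.3  4.17 1.43 1.35] [0.23 0.18] (np.float64(-0.00041793488159156886), 'rack')
mat -15 1 [ 0.21  0.56  2.45  3.61  1.45 -1.63] [0.19 0.09] (np.float64(0.01499999999462226), 'table')
mat -15 -1 [-2.45  1.97  2.45  1.37  0.98  0.35] [0.19 0.09] (np.float64(-0.05089162169316752), 'base')
mat -15 -1 [0.21 0.56 2.45 3.61 1.45 1.51] [0.19 0.09] (np.float64(0.014999998952530291), 'table')
mat 15 1 [-0.69  0.56  2.45  2.19  1.49 -1.46] [ 0.19 -0.09] (np.float64(0.014999988066626335), 'table')
mat 15 1 [ 2.94  1.97  2.45 -1.06  0.54 -0.58] [ 0.19 -0.09] (np.float64(-0.05136298273109802), 'base')
mat 15 -1 [-0.69  0.56  2.45  2.19  1.49  1.68] [ 0.19 -0.09] (np.float64(0.014999999999999958), 'table')
mat 30 1 [-0.84  0.59  2.
[... 4218 characters left out ...]
2.27] [ 0.16 -0.6 ] (np.float64(-0.025000000000010528), 'tray')
step 45 1 [-1.33  1.08  1.2   1.2   1.97 -0.78] [ 0.22 -0.67] (np.float64(-0.024999999995142422), 'tray')
step 45 -1 [-1.33  1.08  1.2   1.2   1.97  2.36] [ 0.22 -0.67] (np.float64(-0.025000000001046976), 'tray')
step 60 1 [-1.25  1.25  0.88  1.12  2.17 -0.7 ] [ 0.29 -0.73] (np.float64(-0.024999999999999648), 'tray')
step 60 -1 [-1.25  1.25  0.88  1.12  2.17  2.44] [ 0.29 -0.73] (np.float64(-0.02499999999999654), 'tray')
step 75 1 [-1.17  1.47  0.5   1.11  2.39 -0.6 ] [ 0.38 -0.77] (np.float64(-0.024999999999152492), 'tray')
step 75 -1 [-1.17  1.47  0.5   1.11  2.39  2.54] [ 0.38 -0.77] (np.float64(-0.02499999999999493), 'tray')
```

Call:
jog_arm([
  [[0, 0, 0], [-0.5, 0.2, 1], 1],
  [[0, 0, 0], [-0.5, 0.2, 1], 1],
  [[0, 0, 0], [-0.5, 0.2, 1], 1],
  [[0, 0, 0], [-0.18, 0.2, 1], 1],
  [[0, 0, 0], [0, 0, 1], 1],
  [[0, 0, 0], [0, 0, 1], 1],
  [[0, 0, 0], [0, 0, 0.8], 1],
  [[0, 0, 0], [0, 0, 0], 1],
  [[0, 0, 0], [0, 0, 0], 1],
])

```text
t: 7.35
eef_pos: [0.4993, 0.2273, 0.1445]
ee_rot: [3.141, -0.347, 0.184]
contact_force: [0.6, -0.1, 0.2]
opening: 0.998
grip_force: 0.0
```

```bash
cat > go.py <<'E'
import sys
from h import *
np.set_printoptions(precision=3,suppress=True)
R,t=tool(); T=np.array([float(a) for a in sys.argv[1:4]])
print("units to target",R.T@(T-t)/.025, "pos",t)
E
python3 st.py; python3 go.py .5311 .2334 .0556
```

```text
7.35 [ 0.3796 -0.2961  2.0695 -0.0777  1.0285  1.7956] [0.4993 0.2273 0.1445] [ 3.1414 -0.3473  0.1835] F [ 0.5712 -0.0764  0.1642] 0.9979080304393185 0.0
units to target [ 0.008 -0.009  3.786] pos [0.499 0.227 0.145]
```

Call:
jog_arm([
  [[0, 0, 0], [0, 0, 0.8], 1],
  [[0, 0, 0], [0, 0, 0.8], 1],
  [[0, 0, 0], [0, 0, 0.8], 1],
  [[0, 0, 0], [0, 0, 0.7], 1],
  [[0, 0, 0], [0, 0, 0.4], 1],
  [[0, 0, 0], [0, 0, 0.29], 1],
  [[0, 0, 0], [0, 0, 0], 1],
  [[0, 0, 0], [0, 0, 0], 1],
])

```text
t: 8.15
eef_pos: [0.5315, 0.2336, 0.0564]
ee_rot: [-3.141, -0.35, 0.184]
contact_force: [0.7, 0.4, -0.1]
opening: 1.0
grip_force: 0.0
```

Call:
jog_arm([
  [[0, 0, 0], [0, 0, 0], -1],
  [[0, 0, 0], [0, 0, 0], -1],
  [[0, 0, 0], [0, 0, 0], -1],
  [[0, 0, 0], [0, 0, 0], -1],
  [[0, 0, 0], [0, 0, 0], -1],
  [[0, 0, 0], [0, 0, 0], -1],
  [[0, 0, 0], [0, 0, 0], -1],
  [[0, 0, 0], [0, 0, 0], -1],
])

```text
t: 8.95
eef_pos: [0.531, 0.2333, 0.0556]
ee_rot: [3.141, -0.349, 0.184]
contact_force: [-2.4, -1.7, 4.2]
opening: 0.601
grip_force: 30.0
```

```bash
python3 st.py
```

```text
8.95 [ 0.3661 -0.0851  2.0628 -0.0849  0.8221  1.7999] [0.531  0.2333 0.0556] [ 3.1414 -0.3489  0.1841] F [-2.3845 -1.6775  4.1986] 0.600728702372633 29.95299578178674
```

Call:
jog_arm([
  [[0, 0, 0], [0, 0, -0.3], -1],
  [[0, 0, 0], [0, 0, -0.6], -1],
  [[0, 0, 0], [0, 0, -1], -1],
  [[0, 0, 0], [0, 0, -1], -1],
  [[0, 0, 0], [0, 0, -1], -1],
  [[0, 0, 0], [0, 0, -1], -1],
  [[0, 0, 0], [0, 0, -1], -1],
  [[0, 0, 0], [0, 0, -1], -1],
  [[0, 0, 0], [0, 0, -1], -1],
  [[0, 0, 0], [0, 0, -1], -1],
  [[0, 0, 0], [0, 0, 0], -1],
  [[0, 0, 0], [0, 0, 0], -1],
])

```text
t: 10.15
eef_pos: [0.4561, 0.2196, 0.2641]
ee_rot: [-3.141, -0.349, 0.184]
contact_force: [0.2, -0.5, -3.7]
opening: 0.599
grip_force: 30.0
```

```bash
python3 st.py
cat > path.py <<'E'
from clr import *
from h import env
import json
np.set_printoptions(precision=2,suppress=True,linewidth=150)
def rows(q0,q1,dq=.09,grip=-1,skip=(),pmax=10.**9):
    n=1
    while True:   # fewest rows obeying the limits
        Q=[q0+(q1-q0)*i/n for i in range(n+1)]; T=[fk(q,P) for q in Q]; ok=True; out=[]
        for (t,R),(t2,R2) in zip(T,T[1:]):
            a=Ro.from_matrix(R.T@R2).as_rotvec()/np.radians(6); s=R.T@(t2-t)/.025
            if max(abs(a))>.95 or max(abs(s))>.95 or np.linalg.norm(a)>1.3: ok=False;break
            out.append([a.round(2).tolist(),s.round(2).tolist(),grip])
        if ok and max(abs(q1-q0))/n<.17: break
        n+=1
    c=min(clear(q,skip) for q in Q); jz=min(t[2] for t,R in T)
    return out,c,jz,T
E
python3 - <<'E'
from path import *
q0=env.read_state()["q"]
for psi in(20,25,30):
    R=toolR(np.radians(psi),0,1)
    for q in ik(np.array([.57,.01,.26])+.019*R[:,2],R,15):
        if q[1]<1.5 and q[4]>.2:
            o,c,jz,T=rows(q0,q); ql=[k for k in ik(np.array([.57,.01,.075])+.019*R[:,2],R,15)]
            print(psi,q,len(o),c,jz,"low",[(k,clear(k)) for k in ql])
E
```

```text
10.15 [ 0.4026 -0.4994  2.0012 -0.0768  1.2989  1.7972] [0.4561 0.2196 0.2641] [-3.1413 -0.3492  0.184 ] F [ 0.2049 -0.5331 -3.6915] 0.5987368799672936 29.97579798102379
30 [-0.74 -0.15  2.48  1.78  1.35 -0.77] 35 (np.float64(0.034675727137114996), 'rack') 0.16011552384199074 low [(array([-0.74,  0.6 ,  2.26,  1.86,  1.49, -1.3 ]), (np.float64(-0.006353829072479396), 'tub'))]
```

```bash
sed -i 's/box(.455,-.22,.0,.075,.06,.06)/box(.46,-.235,0,.08,.058,.06)/' clr.py
python3 - <<'E'
from path import *
q0=env.read_state()["q"]
for psi in(20,25,30):
  for zz in (.16,.22):
    R=toolR(np.radians(psi),0,1); G=np.array([.595,.02,0])
    for q in ik(G+[0,0,zz]+.019*R[:,2],R,15):
        if q[1]<1.5 and q[4]>.2:
            o,c,jz,T=rows(q0,q)
            print(psi,zz,q,len(o),c,jz)
    if zz<.2: print([(k,clear(k)) for k in ik(G+[0,0,.075]+.019*R[:,2],R,15)])
E
```

```text
20 0.16 [-0.56  0.2   2.46  2.17  1.29 -1.18] 44 (np.float64(0.011096949440415387), 'rack') 0.13967379635471022
[(array([-0.56,  0.58,  2.32,  2.21,  1.43, -1.38]), (np.float64(0.014999999999891267), 'table'))]
25 0.16 [-0.62  0.24  2.41  2.03  1.34 -1.13] 41 (np.float64(0.0029802837214988566), 'rack') 0.13251615795859578
[(array([-0.62,  0.59,  2.28,  2.06,  1.44, -1.33]), (np.float64(0.014999999999971758), 'table'))]
25 0.22 [-0.62 -0.02  2.47  1.98  1.26 -0.95] 40 (np.float64(0.027127780370673135), 'rack') 0.15481355761521864
30 0.16 [-0.67  0.29  2.34  1.9   1.39 -1.09] 39 (np.float64(-0.0037985539298383596), 'rack') 0.1275204089999032
[(array([-0.67,  0.61,  2.22,  1.93,  1.46, -1.28]), (np.float64(0.01500000017360864), 'table'))]
30 0.22 [-0.67  0.05  2.4   1.87  1.33 -0.92] 38 (np.float64(0.021195708969647894), 'rack') 0.14953087129782328
```

```bash
cat >> path.py <<'E'
def jarlow(T,s=.055,sg=-1):
    m=9
    for t,R in T:
        g=t-R[:,2]*.019
        for k in(-s,.124-s):
            for a in(-.028,.028):
                for b in(-.028,.028): m=min(m,(g+R@[sg*k,a,b])[2])
    return m
def show(o,i0=0):
    for i in range(i0,len(o),12): print(json.dumps(o[i:i+12]),"\n")
E
python3 - <<'E'
from path import *
q0=env.read_state()["q"]
qa=q0.copy();qa[0]=-.3;qa[3]=.3;qa[5]=1.2
R=toolR(np.radians(30),0,1); G=np.array([.595,.02,.22])
qb=[q for q in ik(G+.019*R[:,2],R,20) if q[1]<1.5 and q[4]>.2][0]
for a,b in((q0,qa),(qa,qb)):
    o,c,jz,T=rows(a,b); print(b,len(o),c,jz,jarlow(T)); show(o)
np.save("qb.npy",qb)
E
```

```text
[-0.3 -0.5  2.   0.3  1.3  1.2] 10 (np.float64(0.16124343805298277), 'rack') 0.26301349929097595 0.230413752429792
[[[0.11, -0.06, 0.16], [0.22, 0.84, 0.11], -1], [[0.12, -0.03, 0.16], [0.22, 0.85, 0.07], -1], [[0.12, 0.0, 0.16], [0.22, 0.86, 0.04], -1], [[0.12, 0.03, 0.16], [0.22, 0.87, -0.0], -1], [[0.12, 0.07, 0.16], [0.22, 0.88, -0.04], -1], [[0.11, 0.1, 0.15], [0.21, 0.89, -0.08], -1], [[0.11, 0.13, 0.15], [0.21, 0.91, -0.12], -1], [[0.09, 0.16, 0.15], [0.21, 0.92, -0.16], -1], [[0.08, 0.19, 0.14], [0.2, 0.93, -0.2], -1], [[0.06, 0.22, 0.13], [0.19, 0.95, -0.24], -1]] 

[-0.67  0.05  2.4   1.87  1.33 -0.92] 17 (np.float64(0.10205380933718794), 'rack') 0.206454064025881 0.13949332158260638
[[[0.86, -0.1, -0.59], [-0.38, -0.75, 0.89], -1], [[0.85, 0.04, -0.56], [-0.25, -0.69, 0.81], -1], [[0.82, 0.18, -0.52], [-0.14, -0.61, 0.74], -1], [[0.76, 0.31, -0.49], [-0.03, -0.52, 0.65], -1], [[0.68, 0.43, -0.46], [0.06, -0.42, 0.56], -1], [[0.59, 0.54, -0.44], [0.14, -0.32, 0.47], -1], [[0.48, 0.64, -0.42], [0.2, -0.2, 0.38], -1], [[0.35, 0.71, -0.41], [0.24, -0.08, 0.28], -1], [[0.21, 0.77, -0.4], [0.27, 0.04, 0.19], -1], [[0.07, 0.8, -0.4], [0.29, 0.17, 0.1], -1], [[-0.08, 0.81, -0.4], [0.28, 0.29, 0.01], -1], [[-0.23, 0.79, -0.4], [0.26, 0.42, -0.08], -1]] 

[[[-0.37, 0.76, -0.41], [0.23, 0.54, -0.17], -1], [[-0.51, 0.7, -0.42], [0.17, 0.65, -0.25], -1], [[-0.63, 0.61, -0.44], [0.1, 0.76, -0.33], -1], [[-0.74, 0.52, -0.45], [0.01, 0.86, -0.4], -1], [[-0.84, 0.4, -0.47], [-0.1, 0.94, -0.46], -1]]
```

Call:
jog_arm([
  [[0.11, -0.06, 0.16], [0.22, 0.84, 0.11], -1],
  [[0.12, -0.03, 0.16], [0.22, 0.85, 0.07], -1],
  [[0.12, 0.0, 0.16], [0.22, 0.86, 0.04], -1],
  [[0.12, 0.03, 0.16], [0.22, 0.87, 0], -1],
  [[0.12, 0.07, 0.16], [0.22, 0.88, -0.04], -1],
  [[0.11, 0.1, 0.15], [0.21, 0.89, -0.08], -1],
  [[0.11, 0.13, 0.15], [0.21, 0.91, -0.12], -1],
  [[0.09, 0.16, 0.15], [0.21, 0.92, -0.16], -1],
  [[0.08, 0.19, 0.14], [0.2, 0.93, -0.2], -1],
  [[0.06, 0.22, 0.13], [0.19, 0.95, -0.24], -1],
  [[0, 0, 0], [0, 0, 0], -1],
])

```text
t: 11.25
eef_pos: [0.5284, -0.0005, 0.2771]
ee_rot: [-2.968, -0.416, -0.003]
contact_force: [0.3, -0.2, -2.7]
opening: 0.6
grip_force: 30.0
```

Call:
jog_arm([
  [[0.86, -0.1, -0.59], [-0.38, -0.75, 0.89], -1],
  [[0.85, 0.04, -0.56], [-0.25, -0.69, 0.81], -1],
  [[0.82, 0.18, -0.52], [-0.14, -0.61, 0.74], -1],
  [[0.76, 0.31, -0.49], [-0.03, -0.52, 0.65], -1],
  [[0.68, 0.43, -0.46], [0.06, -0.42, 0.56], -1],
  [[0.59, 0.54, -0.44], [0.14, -0.32, 0.47], -1],
  [[0.48, 0.64, -0.42], [0.2, -0.2, 0.38], -1],
  [[0.35, 0.71, -0.41], [0.24, -0.08, 0.28], -1],
  [[0.21, 0.77, -0.4], [0.27, 0.04, 0.19], -1],
  [[0, 0, 0], [0, 0, 0], -1],
])

```text
t: 12.25
eef_pos: [0.5488, 0.1376, 0.2053]
ee_rot: [-2.471, -0.909, 0.229]
contact_force: [-0.8, 0.0, -3.8]
opening: 0.598
grip_force: 30.0
```

```bash
python3 st.py
cat > rp.py <<'E'
from path import *
q0=env.read_state()["q"];qb=np.load("qb.npy");o,c,jz,T=rows(q0,qb);print(qb,len(o),c,jz,jarlow(T));show(o)
E
python3 rp.py
```

```text
12.25 [-0.4942 -0.2065  2.2191  1.1296  1.3152  0.0824] [0.5488 0.1376 0.2053] [-2.4706 -0.9086  0.2286] F [-0.7667  0.0024 -3.8194] 0.5981709866707038 29.975318871438503
[-0.67  0.05  2.4   1.87  1.33 -0.92] 9 (np.float64(0.09828008601033059), 'rack') 0.20529441905804557 0.13583931631190535
[[[0.07, 0.71, -0.36], [0.27, 0.14, 0.09], -1], [[-0.05, 0.72, -0.36], [0.27, 0.24, 0.01], -1], [[-0.16, 0.72, -0.37], [0.26, 0.34, -0.05], -1], [[-0.28, 0.69, -0.37], [0.24, 0.44, -0.12], -1], [[-0.39, 0.65, -0.38], [0.2, 0.53, -0.19], -1], [[-0.49, 0.6, -0.39], [0.15, 0.62, -0.25], -1], [[-0.59, 0.53, -0.4], [0.09, 0.71, -0.3], -1], [[-0.67, 0.45, -0.42], [0.01, 0.79, -0.36], -1], [[-0.75, 0.35, -0.43], [-0.07, 0.86, -0.41], -1]]
```

Call:
jog_arm([
  [[0.07, 0.71, -0.36], [0.27, 0.14, 0.09], -1],
  [[-0.05, 0.72, -0.36], [0.27, 0.24, 0.01], -1],
  [[-0.16, 0.72, -0.37], [0.26, 0.34, -0.05], -1],
  [[-0.28, 0.69, -0.37], [0.24, 0.44, -0.12], -1],
  [[-0.39, 0.65, -0.38], [0.2, 0.53, -0.19], -1],
  [[-0.49, 0.6, -0.39], [0.15, 0.62, -0.25], -1],
  [[-0.59, 0.53, -0.4], [0.09, 0.71, -0.3], -1],
  [[-0.67, 0.45, -0.42], [0.01, 0.79, -0.36], -1],
  [[-0.75, 0.35, -0.43], [-0.07, 0.86, -0.41], -1],
  [[0, 0, 0], [0, 0, 0], -1],
  [[0, 0, 0], [0, 0, 0], -1],
])

```text
t: 13.35
eef_pos: [0.6133, 0.0298, 0.2245]
ee_rot: [0.84, -1.569, 2.83]
contact_force: [-0.1, -0.7, -2.7]
opening: 0.602
grip_force: 30.0
```

```bash
cat > al.py <<'E'
# corrections (tool units) to make tool horizontal at psi, x up/down, and grasp point at G:  psi xup Gx Gy Gz
from path import *
import sys
a=[float(v) for v in sys.argv[1:]]
s=env.read_state();R=Ro.from_euler('xyz',s["ee_rot"]).as_matrix();t=s["eef_pos"]
R1=toolR(np.radians(a[0]),0,a[1]); G=np.array(a[2:5])
print("now z",R[:,2],"x",R[:,0]); print("turn",Ro.from_matrix(R.T@R1).as_rotvec()/np.radians(6))
print("shift after turn",R1.T@(G+.019*R1[:,2]-t)/.025, "F",s["contact_force"],"g",t-.019*R[:,2])
E
python3 st.py; python3 al.py 30 1 .595 .02 .075
python3 - <<'E'
from h import *
a=grab_frame("scene")[60:340,120:460]; b=grab_frame("side")[60:340,120:460]
cv2.imwrite("pics/m1.png",np.hstack([cv2.resize(a,(400,330)),cv2.resize(b,(400,330))]))
E
```

```text
13.35 [-0.6658  0.0428  2.3986  1.8651  1.333  -0.908 ] [0.6133 0.0298 0.2245] [ 0.8402 -1.5685  2.8303] F [-0.094  -0.678  -2.7191] 0.602329235187444 29.975797198712826
now z [0.86 0.5  0.  ] x [-0.  0.  1.]
turn [-0.05 -0.01  0.02]
shift after turn [-5.98 -0.03 -0.07] F [-0.09 -0.68 -2.72] g [0.6  0.02 0.22]
```

View pics/m1.png

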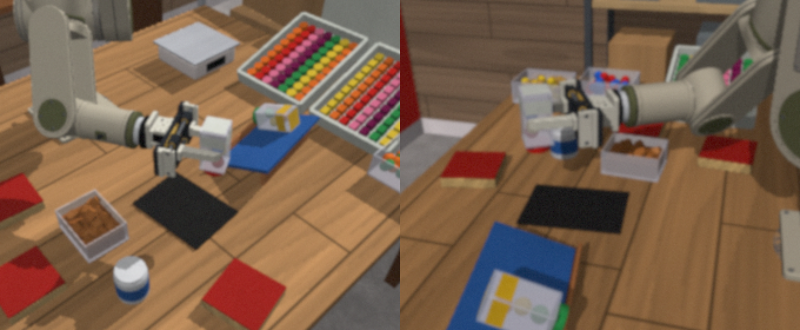

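Run:
```python
from path import *
from h import *
q=env.read_state()["q"]; w=wristc(q); print(w)
for c in("scene","side"):
    C=cam(c); k=(330/280)
    for r in(0,.04,.05,.06,.07,.08): u=proj(C,w-[0,0,r]); print(c,r,((u-[120,60])*[400/340,k]+([400,0] if c=="side" else [0,0])).round(1))
im=cv2.imread("pics/m1.png"); print("joint torque",env.read_state()["joint_torque"])
g=im.astype(int)
for x in (40,48,56,64,72): print(x,[tuple(im[y,x]) for y in range(124,150,3)])
```

```text
[ 0.29 -0.16  0.22]
scene 0 [ 67.  116.2]
scene 0.04 [ 70.  129.8]
scene 0.05 [ 70.8 133. ]
scene 0.06 [ 71.5 136.3]
scene 0.07 [ 72.2 139.5]
scene 0.08 [ 72.9 142.7]
side 0 [706.1  96.2]
side 0.04 [704.2 114. ]
side 0.05 [703.8 118.4]
side 0.06 [703.3 122.7]
side 0.07 [702.9 127. ]
side 0.08 [702.4 131.2]
joint torque [ -0.08 -33.63 -31.37   4.86   6.42   0.07]
40 [(np.uint8(81), np.uint8(97), np.uint8(100)), (np.uint8(108), np.uint8(119), np.uint8(125)), (np.uint8(107), np.uint8(120), np.uint8(127)), (np.uint8(74), np.uint8(98), np.uint8(118)), (np.uint8(57), np.uint8(86), np.uint8(114)), (np.uint8(55), np.uint8(83), np.uint8(112)), (np.uint8(50), np.uint8(74), np.uint8(98)), (np.uint8(60), np.uint8(90), np.uint8(121)), (np.uint8(74), np.uint8(114), np.uint8(154))]
48 [(np.uint8(53), np.uint8(72), np.uint8(71)), (np.uint8(50), np.uint8(71), np.uint8(71)), (np.uint8(72), np.uint8(88), np.uint8(89)), (np.uint8(110), np.uint8(122), np.uint8(128)), (np.uint8(97), np.uint8(112), np.uint8(120)), (np.uint8(51), np.uint8(71), np.uint8(94)), (np.uint8(69), np.uint8(103), np.uint8(139)), (np
[... 626 characters left out ...]
 np.uint8(127)), (np.uint8(94), np.uint8(106), np.uint8(112)), (np.uint8(89), np.uint8(97), np.uint8(101)), (np.uint8(139), np.uint8(155), np.uint8(162)), (np.uint8(83), np.uint8(100), np.uint8(113)), (np.uint8(78), np.uint8(118), np.uint8(158)), (np.uint8(80), np.uint8(122), np.uint8(161))]
72 [(np.uint8(86), np.uint8(97), np.uint8(100)), (np.uint8(68), np.uint8(77), np.uint8(80)), (np.uint8(61), np.uint8(67), np.uint8(70)), (np.uint8(61), np.uint8(68), np.uint8(70)), (np.uint8(83), np.uint8(93), np.uint8(98)), (np.uint8(80), np.uint8(98), np.uint8(113)), (np.uint8(82), np.uint8(122), np.uint8(161)), (np.uint8(77), np.uint8(120), np.uint8(160)), (np.uint8(76), np.uint8(116), np.uint8(156))]
```

Call:
jog_arm([
  [[-0.05, -0.33, 0], [-0.5, 0, 0], -1],
  [[0, 0, 0], [-0.9, 0, -0.03], -1],
  [[0, 0, 0], [-0.9, 0, -0.03], -1],
  [[0, 0, 0], [-0.9, 0, -0.03], -1],
  [[0, 0, 0], [-0.9, 0, -0.03], -1],
  [[0, 0, 0], [-0.6, 0, 0], -1],
  [[0, 0, 0], [-0.4, 0, 0], -1],
  [[0, 0, 0], [-0.2, 0, 0], -1],
  [[0, 0, 0], [0, 0, 0], -1],
  [[0, 0, 0], [0, 0, 0], -1],
])

```text
t: 14.45
eef_pos: [0.6086, 0.0247, 0.0937]
ee_rot: [2.944, -1.54, 0.718]
contact_force: [0.1, -0.6, -3.5]
opening: 0.6
grip_force: 30.0
```

```bash
python3 st.py; python3 al.py 30 1 .595 .02 .075; python3 -c "
from path import *
s=env.read_state();print(s['joint_torque'],wristc(s['q']))"
```

```text
14.45 [-0.6834  0.4971  2.27    1.9037  1.4113 -1.2236] [0.6086 0.0247 0.0937] [ 2.944  -1.5404  0.7184] F [ 0.1326 -0.5882 -3.4815] 0.5998548628118026 29.975803792476654
now z [ 0.87  0.5  -0.03] x [0.02 0.02 1.  ]
turn [0.03 0.29 0.06]
shift after turn [-0.75 -0.11  0.19] F [ 0.13 -0.59 -3.48] g [0.59 0.02 0.09]
[  0.03 -41.19 -16.31   2.76   7.68   0.01] [ 0.28 -0.16  0.1 ]
```

Call:
jog_arm([
  [[0, 0, 0], [-0.2, 0, 0], -1],
  [[0, 0, 0], [-0.2, 0, 0], -1],
  [[0, 0, 0], [-0.12, 0, 0], -1],
  [[0, 0, 0], [-0.06, 0, 0], -1],
  [[0, 0, 0], [0, 0, 0], -1],
  [[0, 0, 0], [0, 0, 0], -1],
])

```text
t: 15.05
eef_pos: [0.6079, 0.0244, 0.0784]
ee_rot: [2.974, -1.54, 0.687]
contact_force: [-0.2, 0.3, -3.8]
opening: 0.6
grip_force: 30.0
```

Call:
jog_arm([
  [[0, 0, 0], [-0.04, 0, 0], -1],
  [[0, 0, 0], [-0.04, 0, 0], -1],
  [[0, 0, 0], [0, 0, 0], -1],
])

```text
t: 15.35
eef_pos: [0.6078, 0.0244, 0.0764]
ee_rot: [2.969, -1.54, 0.693]
contact_force: [0.3, -0.2, -3.2]
opening: 0.598
grip_force: 30.0
```

```bash
python3 st.py;  python3 -c "
from path import *
s=env.read_state();print(s['joint_torque'],wristc(s['q']).round(4))"
```

```text
15.35 [-0.6853  0.5606  2.2455  1.908   1.4239 -1.26  ] [0.6078 0.0244 0.0764] [ 2.9687 -1.5399  0.693 ] F [ 0.3381 -0.2367 -3.2061] 0.5984329220887645 29.975621178746223
[ -0.02 -42.8  -14.54   2.55   7.83  -0.02] [ 0.28 -0.16  0.09]
```

Call:
jog_arm([
  [[0, 0, 0], [-0.03, 0, 0], -1],
  [[0, 0, 0], [-0.03, 0, 0], -1],
  [[0, 0, 0], [0, 0, 0], -1],
])

```text
t: 15.65
eef_pos: [0.6078, 0.0243, 0.0749]
ee_rot: [2.968, -1.54, 0.694]
contact_force: [0.2, 0.4, -3.5]
opening: 0.6
grip_force: 30.0
```

Call:
jog_arm([
  [[0, 0, 0], [-0.03, 0, 0], -1],
  [[0, 0, 0], [0, 0, 0], -1],
])

```text
t: 15.85
eef_pos: [0.6078, 0.0242, 0.0748]
ee_rot: [2.949, -1.541, 0.713]
contact_force: [-3.0, -1.1, 0.5]
opening: 0.599
grip_force: 30.0
```

Call:
jog_arm([
  [[0, 0, 0], [-0.03, 0, 0], -1],
  [[0, 0, 0], [0, 0, 0], -1],
])

```text
t: 16.05
eef_pos: [0.6079, 0.0242, 0.0747]
ee_rot: [2.932, -1.543, 0.73]
contact_force: [-5.8, -1.7, 6.1]
opening: 0.599
grip_force: 30.0
```

Call:
jog_arm([
  [[0, 0, 0], [0, 0, 0], 0.4],
  [[0, 0, 0], [0, 0, 0], 0.6],
  [[0, 0, 0], [0, 0, 0], 0.7],
  [[0, 0, 0], [0, 0, 0], 0.7],
  [[0, 0, 0], [0, 0, 0], 0.7],
  [[0, 0, 0], [0, 0, 0], 0.7],
  [[0, 0, 0], [0, 0, 0], 0.7],
  [[0, 0, 0], [0, 0, 0], 0.7],
  [[0, 0, 0], [0, 0, 0], 0.7],
  [[0, 0, 0], [0, 0, 0], 0.7],
  [[0, 0, 0], [0, 0, 0], 0.7],
  [[0, 0, 0], [0, 0, 0], 0.7],
])

```text
t: 17.25
eef_pos: [0.6078, 0.0243, 0.0735]
ee_rot: [2.965, -1.54, 0.696]
contact_force: [-0.5, 0.2, 0.2]
opening: 0.85
grip_force: 0.0
```

```bash
python3 st.py; python3 al.py 30 1 .595 .02 .075
python3 - <<'E'
from h import *
a=grab_frame("scene")[60:340,120:460]; b=grab_frame("side")[60:340,120:460];w=grab_frame("wrist")
cv2.imwrite("pics/m2.png",np.vstack([np.hstack([cv2.resize(a,(400,330)),cv2.resize(b,(400,330))]),np.hstack([cv2.resize(w,(360,270)),np.zeros((270,440,3),np.uint8)])]))
E
```

```text
17.25 [-0.6856  0.5716  2.2408  1.9086  1.4262 -1.266 ] [0.6078 0.0243 0.0735] [ 2.9653 -1.54    0.6963] F [-0.4701  0.2332  0.1776] 0.8504465308752827 0.0
now z [ 0.87  0.5  -0.03] x [0.02 0.02 1.  ]
turn [0.03 0.29 0.05]
shift after turn [ 0.06 -0.11  0.23] F [-0.47  0.23  0.18] g [0.59 0.01 0.07]
```

View pics/m2.png

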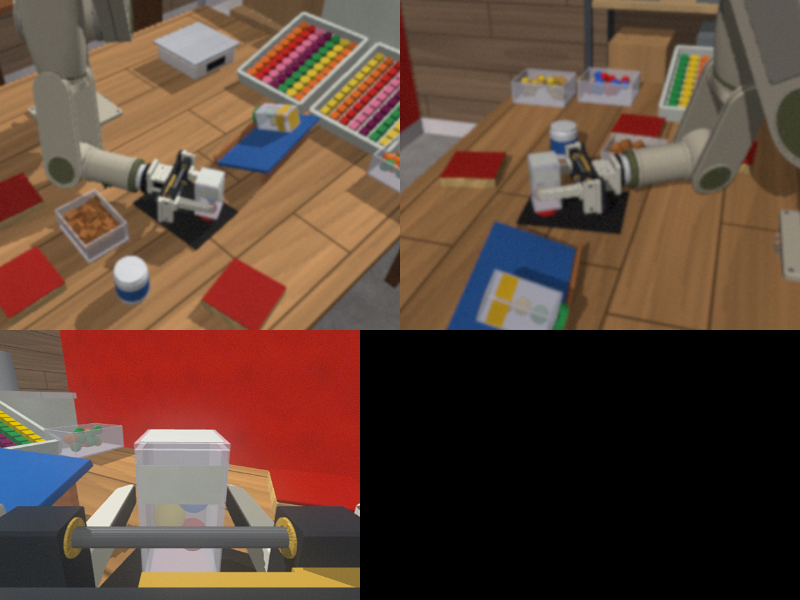

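Call:
jog_arm([
  [[0, 0, 0], [0, 0, 0], 0.7],
  [[0, 0, 0], [0, 0, 0], 0.7],
  [[0, 0, 0], [0, 0, 0], 0.7],
  [[0, 0, 0], [0, 0, 0], 0.7],
  [[0, 0.05, 0], [0, 0, 0], 0.7],
  [[0, 0.05, 0], [0, 0, 0], 0.7],
  [[0, 0.05, 0], [0, 0, 0], 0.7],
  [[0, 0.05, 0], [0, 0, 0], 0.7],
  [[0, 0, 0], [0, 0, 0], 0.7],
  [[0, 0, 0], [0, 0, 0], 0.7],
])

```text
t: 18.4
eef_pos: [0.6077, 0.0243, 0.0733]
ee_rot: [2.655, -1.56, 1.007]
contact_force: [-0.1, 0.0, -0.4]
opening: 0.85
grip_force: 0.0
```

Call:
jog_arm([
  [[0, 0, 0], [0, 0, 0], -1],
  [[0, 0, 0], [0, 0, 0], -1],
  [[0, 0, 0], [0, 0, 0], -1],
  [[0, 0, 0], [0, 0, 0], -1],
  [[0, 0, 0], [0, 0, 0], -1],
  [[0, 0, 0], [0, 0, 0], -1],
  [[0, 0, 0], [0, 0, 0], -1],
])

```text
t: 19.1
eef_pos: [0.6079, 0.0241, 0.0736]
ee_rot: [2.593, -1.56, 1.069]
contact_force: [-0.2, -2.1, 1.9]
opening: 0.601
grip_force: 30.0
```

Call:
jog_arm([
  [[0, 0, 0], [0.1, 0, 0], -1],
  [[0, 0, 0], [0.4, 0, 0], -1],
  [[0, 0, 0], [0.9, 0, 0], -1],
  [[0, 0, 0], [0.9, 0, 0], -1],
  [[0, 0, 0], [0.9, 0, 0], -1],
  [[0, 0, 0], [0.9, 0, 0], -1],
  [[0, 0, 0], [0.9, 0, 0], -1],
  [[0, 0, 0], [0, 0, 0], -1],
  [[0, 0, 0], [0, 0, 0], -1],
])

```text
t: 20.0
eef_pos: [0.6081, 0.0258, 0.1979]
ee_rot: [2.576, -1.559, 1.086]
contact_force: [-0.2, -0.0, -3.5]
opening: 0.598
grip_force: 30.0
```

```bash
python3 st.py
python3 - <<'E'
from path import *
q0=env.read_state()["q"]; t,R=fk(q0,P); print("wz",wristc(q0)[2],t)
for psi in(0,5,10):
  R=toolR(np.radians(psi),0,-1); G=np.array([.473,-.419,.0])
  for zz in(.20,.25):
    for q in ik(G+[0,0,zz]+.019*R[:,2],R,15):
        if q[1]<1.5 and q[4]>.2:
            o,c,jz,T=rows(q0,q); print(psi,zz,q,len(o),c,jz,jarlow(T), clear([k for k in ik(G+[0,0,.085]+.019*R[:,2],R,15)][0]))
E
```

```text
20.0 [-0.6819  0.1159  2.3937  1.8669  1.3478 -0.9768] [0.6081 0.0258 0.1979] [ 2.5756 -1.5586  1.0863] F [-0.214  -0.0276 -3.5261] 0.5977109060562223 29.99343629926443
wz 0.20182512596053798 [0.61 0.03 0.2 ]
0 0.2 [-1.42  0.35  2.1   1.69  1.48  2.26] 32 (np.float64(0.047483776079221905), 'tub') 0.19792370981110835 0.1252385257547694 (np.float64(0.013255716146365566), 'decoy')
0 0.25 [-1.42  0.21  2.13  1.67  1.46  2.37] 32 (np.float64(0.06517622783693092), 'tub') 0.19792370981110835 0.12851223306841594 (np.float64(0.013255716151481176), 'decoy')
5 0.2 [-1.43  0.4   2.02  1.61  1.54  2.29] 32 (np.float64(0.04939773749976558), 'tub') 0.19792370981110835 0.12616563510382267 (np.float64(0.01749999999989283), 'decoy')
5 0.25 [-1.43  0.28  2.05  1.61  1.53  2.39] 32 (np.float64(0.0665976263152574), 'tub') 0.19792370981110835 0.1286520344657182 (np.float64(0.01749999999634181), 'decoy')
10 0.2 [-1.43  0.46  1.94  1.55  1.59  2.31] 33 (np.float64(0.05149036185655314), 'tub') 0.19792370981110835 0.1272812896821753 (np.float64(0.017500000000000092), 'decoy')
10 0.25 [-1.43  0.34  1.96  1.55  1.6   2.41] 33 (np.float64(0.0682998060461106), 'tub') 0.19792370981110835 0.1286520344657182 (np.float64(0.01750000000009467), 'decoy')
```

```bash
python3 - <<'E'
from path import *
R=toolR(np.radians(5),0,-1)
qb=[q for q in ik(np.array([.473,-.419,.2])+.019*R[:,2],R,30) if q[1]<1.5 and q[4]>.2][0]; np.save("qb.npy",qb)
E
python3 rp.py
```

```text
[-1.43  0.4   2.02  1.61  1.54  2.29] 32 (np.float64(0.04939773765557678), 'tub') 0.19792370981110835 0.12616563512473
[[[-0.13, 0.02, 0.94], [0.03, 0.53, -0.2], -1], [[-0.13, 0.03, 0.94], [0.08, 0.52, -0.21], -1], [[-0.12, 0.04, 0.94], [0.13, 0.51, -0.22], -1], [[-0.12, 0.05, 0.94], [0.17, 0.5, -0.22], -1], [[-0.11, 0.06, 0.94], [0.22, 0.48, -0.23], -1], [[-0.11, 0.07, 0.94], [0.26, 0.45, -0.24], -1], [[-0.1, 0.08, 0.94], [0.3, 0.42, -0.25], -1], [[-0.09, 0.09, 0.94], [0.34, 0.39, -0.25], -1], [[-0.08, 0.1, 0.94], [0.37, 0.36, -0.26], -1], [[-0.07, 0.11, 0.94], [0.41, 0.32, -0.27], -1], [[-0.06, 0.11, 0.94], [0.43, 0.28, -0.27], -1], [[-0.05, 0.12, 0.94], [0.45, 0.23, -0.28], -1]] 

[[[-0.04, 0.12, 0.94], [0.47, 0.19, -0.29], -1], [[-0.03, 0.13, 0.94], [0.49, 0.14, -0.3], -1], [[-0.02, 0.13, 0.94], [0.49, 0.1, -0.3], -1], [[-0.0, 0.13, 0.94], [0.5, 0.05, -0.31], -1], [[0.01, 0.13, 0.94], [0.5, 0.0, -0.32], -1], [[0.02, 0.13, 0.94], [0.49, -0.05, -0.32], -1], [[0.03, 0.13, 0.94], [0.48, -0.09, -0.33], -1], [[0.04, 0.12, 0.94], [0.47, -0.14, -0.34], -1], [[0.05, 0.12, 0.94], [0.45, -0.18, -0.35], -1], [[0.07, 0.11, 0.94], [0.43, -0.22, -0.35], -1], [[0.08, 0.1, 0.94], [0.41, -0.26, -0.36], -1], [[0.08, 0.1, 0.94], [0.38, -0.29, -0.37], -1]] 

[[[0.09, 0.09, 0.94], [0.35, -0.32, -0.37], -1], [[0.1, 0.08, 0.94], [0.31, -0.35, -0.38], -1], [[0.11, 0.07, 0.94], [0.27, -0.38, -0.39], -1], [[0.11, 0.06, 0.94], [0.24, -0.4, -0.39], -1], [[0.12, 0.05, 0.94], [0.2, -0.41, -0.4], -1], [[0.12, 0.04, 0.94], [0.15, -0.43, -0.41], -1], [[0.13, 0.02, 0.95], [0.11, -0.44, -0.41], -1], [[0.13, 0.01, 0.95], [0.07, -0.44, -0.42], -1]]
```

Call:
jog_arm([
  [[-0.13, 0.02, 0.94], [0.03, 0.53, -0.2], -1],
  [[-0.13, 0.03, 0.94], [0.08, 0.52, -0.21], -1],
  [[-0.12, 0.04, 0.94], [0.13, 0.51, -0.22], -1],
  [[-0.12, 0.05, 0.94], [0.17, 0.5, -0.22], -1],
  [[-0.11, 0.06, 0.94], [0.22, 0.48, -0.23], -1],
  [[-0.11, 0.07, 0.94], [0.26, 0.45, -0.24], -1],
  [[-0.1, 0.08, 0.94], [0.3, 0.42, -0.25], -1],
  [[-0.09, 0.09, 0.94], [0.34, 0.39, -0.25], -1],
  [[-0.08, 0.1, 0.94], [0.37, 0.36, -0.26], -1],
  [[-0.07, 0.11, 0.94], [0.41, 0.32, -0.27], -1],
  [[-0.06, 0.11, 0.94], [0.43, 0.28, -0.27], -1],
  [[-0.05, 0.12, 0.94], [0.45, 0.23, -0.28], -1],
])

```text
t: 21.2
eef_pos: [0.6097, -0.146, 0.202]
ee_rot: [-1.572, -0.388, -1.212]
contact_force: [0.6, 0.2, -3.4]
opening: 0.601
grip_force: 30.0
```

Call:
jog_arm([
  [[-0.04, 0.12, 0.94], [0.47, 0.19, -0.29], -1],
  [[-0.03, 0.13, 0.94], [0.49, 0.14, -0.3], -1],
  [[-0.02, 0.13, 0.94], [0.49, 0.1, -0.3], -1],
  [[0, 0.13, 0.94], [0.5, 0.05, -0.31], -1],
  [[0.01, 0.13, 0.94], [0.5, 0, -0.32], -1],
  [[0.02, 0.13, 0.94], [0.49, -0.05, -0.32], -1],
  [[0.03, 0.13, 0.94], [0.48, -0.09, -0.33], -1],
  [[0.04, 0.12, 0.94], [0.47, -0.14, -0.34], -1],
  [[0.05, 0.12, 0.94], [0.45, -0.18, -0.35], -1],
  [[0.07, 0.11, 0.94], [0.43, -0.22, -0.35], -1],
  [[0.08, 0.1, 0.94], [0.41, -0.26, -0.36], -1],
  [[0.08, 0.1, 0.94], [0.38, -0.29, -0.37], -1],
])

```text
t: 22.4
eef_pos: [0.5566, -0.3149, 0.2008]
ee_rot: [-1.571, 0.794, -1.376]
contact_force: [0.6, -0.2, -2.7]
opening: 0.603
grip_force: 30.0
```

Call:
jog_arm([
  [[0.09, 0.09, 0.94], [0.35, -0.32, -0.37], -1],
  [[0.1, 0.08, 0.94], [0.31, -0.35, -0.38], -1],
  [[0.11, 0.07, 0.94], [0.27, -0.38, -0.39], -1],
  [[0.11, 0.06, 0.94], [0.24, -0.4, -0.39], -1],
  [[0.12, 0.05, 0.94], [0.2, -0.41, -0.4], -1],
  [[0.12, 0.04, 0.94], [0.15, -0.43, -0.41], -1],
  [[0.13, 0.02, 0.95], [0.11, -0.44, -0.41], -1],
  [[0.13, 0.01, 0.95], [0.07, -0.44, -0.42], -1],
  [[0, 0, 0], [0, 0, 0], -1],
  [[0, 0, 0], [0, 0, 0], -1],
])

```text
t: 23.4
eef_pos: [0.4923, -0.4172, 0.1973]
ee_rot: [2.181, 1.564, 2.268]
contact_force: [-0.5, 0.2, -4.3]
opening: 0.603
grip_force: 30.0
```

```bash
python3 st.py; python3 al.py 5 -1 .473 -.419 .085
python3 - <<'E'
from h import *
np.set_printoptions(precision=4,suppress=True)
# recheck the step: red top corners from both fixed cameras (may be part hidden) 
for c in("scene","side"):
    im=grab_frame(c);C=cam(c);u=proj(C,[.473,-.419,.03])
    for b in blobs(red(im)):
        if abs(np.mean(b[:,0],0)-u).max()<40:
            q=quad(b);X=np.array([plane(C,p,.03) for p in q]);print(c,X.mean(0),np.linalg.norm(X-np.roll(X,1,0),axis=1))
E
```

```text
23.4 [-1.4283  0.4067  2.0201  1.6097  1.5321  2.2902] [ 0.4923 -0.4172  0.1973] [2.1805 1.5643 2.2682] F [-0.4918  0.2026 -4.33  ] 0.6028163649034685 29.993704967200756
now z [ 1.    0.09 -0.  ] x [-0.  0. -1.]
turn [ 0.   -0.04 -0.05]
shift after turn [ 4.49 -0.   -0.02] F [-0.49  0.2  -4.33] g [ 0.47 -0.42  0.2 ]
scene [ 0.4736 -0.425   0.03  ] [0.1261 0.1278 0.1252 0.1249]
side [ 0.4717 -0.4123  0.03  ] [0.1236 0.1235 0.1214 0.1096]
```

Call:
jog_arm([
  [[0, -0.04, -0.05], [0.4, 0, 0], -1],
  [[0, 0, 0], [0.8, 0, 0], -1],
  [[0, 0, 0], [0.8, 0, 0], -1],
  [[0, 0, 0], [0.8, 0, 0], -1],
  [[0, 0, 0], [0.6, 0, 0], -1],
  [[0, 0, 0], [0.4, 0, 0], -1],
  [[0, 0, 0], [0.2, 0, 0], -1],
  [[0, 0, 0], [0.2, 0, 0], -1],
  [[0, 0, 0], [0, 0, 0], -1],
  [[0, 0, 0], [0, 0, 0], -1],
])

```text
t: 24.5
eef_pos: [0.4926, -0.418, 0.0948]
ee_rot: [-0.855, 1.569, -0.767]
contact_force: [0.6, 0.3, -3.5]
opening: 0.598
grip_force: 30.0
```

```bash
python3 st.py; python3 al.py 5 -1 .473 -.419 .0859
```

```text
24.5 [-1.4279  0.6913  1.918   1.6189  1.5439  2.101 ] [ 0.4926 -0.418   0.0948] [-0.855   1.569  -0.7672] F [ 0.5508  0.2922 -3.4613] 0.5983123668689789 29.99348144978285
now z [1.   0.09 0.  ] x [ 0. -0. -1.]
turn [0.   0.01 0.01]
shift after turn [ 0.36  0.03 -0.03] F [ 0.55  0.29 -3.46] g [ 0.47 -0.42  0.09]
```

Call:
jog_arm([
  [[0, 0, 0], [0.12, 0, 0], -1],
  [[0, 0, 0], [0.08, 0, 0], -1],
  [[0, 0, 0], [0.06, 0, 0], -1],
  [[0, 0, 0], [0, 0, 0], -1],
])

```text
t: 24.9
eef_pos: [0.4925, -0.4177, 0.0876]
ee_rot: [-0.326, 1.57, -0.238]
contact_force: [-0.2, -0.2, -3.3]
opening: 0.603
grip_force: 30.0
```

Call:
jog_arm([
  [[0, 0, 0], [0.04, 0, 0], -1],
  [[0, 0, 0], [0, 0, 0], -1],
])

```text
t: 25.1
eef_pos: [0.4926, -0.4178, 0.0869]
ee_rot: [-0.494, 1.57, -0.406]
contact_force: [-0.4, 0.1, -3.7]
opening: 0.601
grip_force: 30.0
```

Call:
jog_arm([
  [[0, 0, 0], [0.03, 0, 0], -1],
  [[0, 0, 0], [0, 0, 0], -1],
])

```text
t: 25.3
eef_pos: [0.4925, -0.4179, 0.0868]
ee_rot: [-0.41, 1.568, -0.322]
contact_force: [-3.0, 1.6, 2.3]
opening: 0.6
grip_force: 30.0
```

Call:
jog_arm([
  [[0, 0, 0], [0, 0, 0], 0.4],
  [[0, 0, 0], [0, 0, 0], 0.7],
  [[0, 0, 0], [0, 0, 0], 0.8],
  [[0, 0, 0], [0, 0, 0], 0.8],
  [[0, 0, 0], [0, 0, 0], 0.8],
  [[0, 0, 0], [0, 0, 0], 0.8],
  [[0, 0, 0], [0, 0, -0.2], 0.8],
  [[0, 0, 0], [0, 0, -0.4], 0.8],
  [[0, 0, 0], [0, 0, -0.5], 0.8],
  [[0, 0, 0], [0, 0, -0.5], 0.8],
  [[0, 0, 0], [0, 0, -0.5], 0.8],
  [[0, 0, 0], [0, 0, -0.5], 0.8],
])

```text
t: 26.5
eef_pos: [0.4264, -0.4238, 0.086]
ee_rot: [-0.539, 1.57, -0.452]
contact_force: [-0.1, 0.3, -0.5]
opening: 0.898
grip_force: 0.0
```

Call:
jog_arm([
  [[0, 0, 0], [0, 0, -0.5], 0.8],
  [[0, 0, 0], [0, 0, -0.5], 0.8],
  [[0, 0, 0], [-0.5, 0, -0.3], 0.8],
  [[0, 0, 0], [-0.8, 0, 0], 0.8],
  [[0, 0, 0], [-0.8, 0, 0], 0.8],
  [[0, 0, 0], [-0.8, 0, 0], 0.8],
  [[0, 0, 0], [0, 0, 0], 0.8],
  [[0, 0, 0], [0, 0, 0], 0.8],
])

```text
t: 27.3
eef_pos: [0.395, -0.4264, 0.1584]
ee_rot: [-1.405, 1.569, -1.318]
contact_force: [-0.4, 0.8, 0.2]
opening: 0.902
grip_force: 0.0
```

```bash
python3 st.py
python3 - <<'E'
from h import *
a=grab_frame("scene"); b=grab_frame("side")
C=cam("scene");D=cam("side")
print("expected base/lid px scene",proj(C,[.473,-.419,.03]),proj(C,[.473,-.419,.154]),"side",proj(D,[.473,-.419,.03]),proj(D,[.473,-.419,.154]))
cv2.imwrite("pics/end.png",np.hstack([cv2.resize(a[150:390,60:360],(400,320)),cv2.resize(b[60:300,150:450],(400,320))]))
E
```

```text
27.3 [-1.6411  0.5067  2.0016  1.4433  1.6642  2.1965] [ 0.395  -0.4264  0.1584] [-1.4054  1.5692 -1.3178] F [-0.3823  0.7968  0.2386] 0.9020619893203643 0.0
expected base/lid px scene [141.35946917 295.22610149] [128.22913506 264.36784526] side [322.89684835 164.61329076] [324.33974556 128.02025444]
```

View pics/end.png

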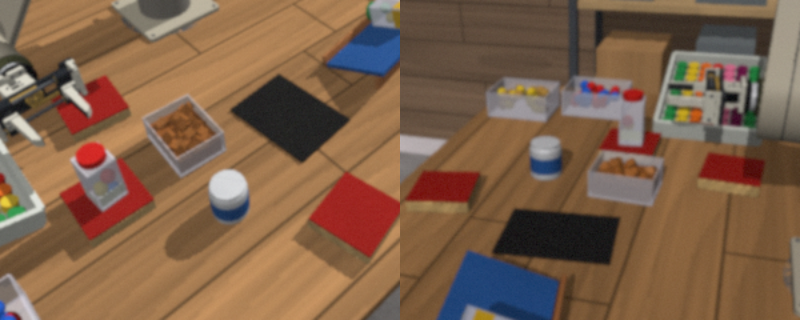

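The jar stands upright in the middle of the red step, at about (97,180) in the left panel. The robot is clear of it, and the tub and tin have not moved.

```bash
python3 -c "
from workcell import *
print(sign_off())"
```

```text
the job is handed in; nothing more can be done
None
```

The jar was stood lid-down on the mat and let go for about 2 s, then turned upright and left near the middle of the right-most red step. The job was handed in at about 27 s.

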